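Refit the mitre trimmer's guard on its twin pins

TASK

Put the orange guard back on the mitre trimmer. First swing the brass keeper wide open, well clear of its pin, then lift the guard off the barbed hook and lower it, both lug holes together, fully down on the trimmer's two pins; last, swing the keeper back to its stop over the lug and let go. Do not drop the guard on the bench, and leave the other things lying there where they are.

Things in the scene. Friction and masses are not known exactly. Their poses are not given: they have to be found in the camera images.
- trimmer: Mitre trimmer, fixed: grey bed 210 x 150 x 20 mm (x -100..110, y -87..63 mm) with two upright steel posts, 18 mm diameter, at x = -62 and +62 mm, y = 0, each with a pin on top. Low aluminium fences, 55 mm high, at y 15 to 65. Origin on the bench under the middle between the pins; x runs from pin to pin, z up.
- pins_mid (a point): Midway between the two pins at the height of the posts' flat shoulders, 100 mm above the bench; axes as the trimmer's. From each shoulder a pin of 7 mm diameter rises 24 mm, its last 6 mm tapering to 3 mm. The guard's origin lies here when it is seated, lugs resting on the shoulders.
- keeper (a joint): Brass keeper on an upright pivot at trimmer x +76, y -60 mm. 0 rad = closed at its stop: bar along trimmer +y, over the lug place of the pin at x +62, blocking it. Grows to 1.7 as it opens: clockwise from above, free end outward to trimmer +x. Bar 74 mm long from the pivot, 10 wide, 5 thick, underside 115 mm above the bench (3 mm over a seated lug). Friction 0.03 N m keeps it where left.
- keeper_knob (a point): Red upright knob on the keeper, 12 mm diameter, 34 mm tall (120 to 154 mm above the bench), 34 mm from the pivot along the bar; the point is on its axis, 143 mm above the bench.
- hook_stand: Fixed stand: dark wooden base 110 x 105 x 12 mm, steel post of 12 mm diameter at its y +38 mm, 178 mm tall. A steel hook of 7 mm diameter runs from the post, level, along the stand's -y to y -18 mm, then bends up, 60 degrees above level, for 30 mm to its tip. Origin on the bench under the seat, where the guard hangs; z up.
- hook_seat (a point): Point on the axis of the hook's level part, 175 mm above the bench, over the stand's origin; axes as the stand's. The guard hangs within 5 mm of it.
- hook_tip (a point): Tip of the hook, 33 mm towards the stand's -y from the seat and 26 mm higher; axes as the stand's. From here a barb 14 mm long and 5 mm thick points back towards the post (+y) and 32 degrees down.
- guard: Loose flat guard, 175 to 350 g, 8 mm thick (its y), same after a half turn about z; hangs upright, its x within 4 degrees of the stand's. Orange panel 90 mm wide (x), from 65 mm below to 20 above the origin. At each end a black lug (x 45 to 86, y -14 to 14, z 0 to 12 mm) with an upright hole of 11 mm diameter at x = 62 and -62. Origin midway between the holes at the lugs' underside; z up.
- guard_slot (a point): Centre of the guard's slot (26 mm high, 26 wide, through y), 33 mm above its origin; the slot's top rests on the hook. It does not pass the barb upright: raise 9 mm (bar mid-slot), tilt 33 degrees about guard x, top towards the post, bottom out, then lead this point, from hook_seat, to (mm to the stand's -y, mm up) (10, 0), (24, 12), (42, 24), (62, 26).
- guard_grip (a point): Centre of the guard's solid top tab (44 mm wide in x, 8 thick, from 46 to 100 mm above the guard's origin), 80 mm above the origin: pinch it here across its thickness, fingertips above the slot.
- gilt_corner: Bystander: gilt moulding sample corner, an L 110 x 110 mm, 26 mm tall; origin under the middle of one leg.
- protector0: Bystander: black plastic corner protector, 55 x 55 x 25 mm; origin under its centre.
- protector1: Bystander: black plastic corner protector, 55 x 55 x 25 mm; origin under its centre.
- burnisher: Bystander: walnut burnishing stick, 178 x 20 x 10 mm, along its x; origin under it.
- nail_set: Bystander: chrome nail set, 144 x 12 x 12 mm, along its x; origin under it.
- jar: Bystander: squat glass jar of brass turn buttons, 68 mm diameter, 60 mm tall; origin under its centre.
Mind the look-alikes: they are no part of the job. There is more than one size of the guard; the job needs the middle-sized.

How it is judged:
By the outcome, as a careful person would: the job done as asked, in the order asked, and still so for the second after the job is handed in, with the robot touching nothing.
It also fails if it takes over 72 s, if anything falls off the work surface, if the arm or the gripper's body presses on something with over 40 N, if the wrist force passes 120 N, or if a joint passes its speed limit or range.

ROBOT

A 6-joint arm with a two-finger parallel gripper is mounted at the origin on the work surface. World frame = base frame: x ahead of the robot, y to its left, z up, the work surface at z = 0. Lengths are in mm, angles in degrees, forces in N, time in s.
With the tool pointing down it reaches from about 250 to 775 mm from the base axis. Payload 4 kg.
Tool frame: the origin (TCP) lies on the centre line of the jaws, within the pads' length; the fingertips stand 19 mm ahead of it and the grasp point (between the pads) is the TCP (bot.tip_extent is the distance from the TCP to the fingertips, in mm); z points along the fingers, y is the direction in which the jaws open and shut (so a half turn about z gives the same grasp; the last joint's range is limited). The gripper opens to 94 mm and grips with 3 to 60 N. Pads are 16 mm wide; open, the fingers measure 119 mm over their backs; the gripper's body (75 mm by 177 mm) begins 78 mm behind the grasp point.
Start: joints at [-79.819, 4.996, 78.535, -0, 96.463, -5.907], TCP at [152.415, -528.479, 200.506] pointing down, gripper open.
Joint ranges: [-177.83, 177.83], [-43.37, 116.18], [15.69, 146.23], [-61.86, 241.86], [9.47, 152.12], [-147.06, 147.06]. Speed limits (degrees/s): [159.86, 159.86, 180, 180, 180, 180].

INTERFACE

Orientations are given as [roll, pitch, yaw] about the fixed x, y, z axes, in that order (R = Rz(yaw) Ry(pitch) Rx(roll)).
In Python, from cell import bot, read_camera, get_calibration gives the robot as it stands.
- The arm moves only by the shell command python3 -m crank 'ROWS' [FORCE]. ROWS is JSON, a list that holds one entry, the list of rows, each a list of 7 numbers: the turn, a rotation vector about the world's x, y, z in degrees, then the shift along the world's x, y, z in cm, then the closure, from -1 (fully open) to 1 (shut). In form: [[[wx, wy, wz, tx, ty, tz, claw], ...]]. A call has 1 to 8 rows; each row is the pose to reach, as a shift and turn from the pose commanded when the call began; what a row does not reach only later rows make up. A row lasts 1/8 s, in which the tool goes at most 62.5 mm and 10.7 degrees, less where a joint would pass 70% of its speed; a pose out of reach is approached as far as the arm can. A call with a gripper value outside its range is refused whole. The fingers move at their own pace and stop on an object; FORCE is the grip in N (left out, the last holds). Time passes only in rows, so rows that repeat a pose let the fingers close. It gives the time, the measured TCP pose, the force and the opening at its end, in the units of the state.
- bot.read_state(): the state, without advancing time (a new reading comes with each control period).
- read_camera(name): name is "side" or "top" or "wrist"; returns the picture (420x560x3 uint8, red, green, blue); there is no depth.
- get_calibration(name): a dict with "fx", "fy", "cx", "cy" (pixels), "cam_to_world" (4x4, takes a point from camera to world coordinates). Camera axes: x right, y up, looking along -z (the intrinsics and any distortion apply to the point x, -y, -z); pixel columns grow to the right and rows downward; lengths in mm; the calibration is good to about 2 mm. The wrist camera is an equidistant fisheye: a pixel r from the principal point sees the ray r / f radians off the axis. A picture is of the moment at which its call begins: read the wrist's pose just before it. get_calibration takes no time and is no camera call; for the wrist camera it gives the pose at the moment of the call.
- bot.hand_in(): hands the job in, once; it reports no verdict.
The state is a dict: "time_s": time; "q": joint angles; "joint_vel": joint speeds; "effort": joint torques, N m; "tcp_pos": TCP position; "eef_rot": TCP orientation; "contact_force": force on the tool from outside, world axes, zero at the start; "moment": the same for the moment, N m; "finger_gap": finger opening in mm.
Only numpy, scipy, OpenCV 4.12 (cv2) and the standard library are available. Lean on these libraries where they do the work, as an engineer would, in place of code of your own. Each camera call takes 0.05 s, during which the arm holds its last target.

## Working session

There is one attempt and no reset: what is moved stays moved. The work goes in short steps, Python scripts to look and compute and a shell command to move; the robot and the scene stay as the last step left them, time stands still between calls to the robot, and variables do not carry over. Pictures are saved under pics/ and viewed, and the job is handed in when it is done.

```bash
ls -la; mkdir -p pics
cat > h.py <<'E'
import numpy as np, cv2
from cell import bot, read_camera, get_calibration
def snap(n,f):
    c=get_calibration(n); im=read_camera(n); cv2.imwrite('pics/'+f+'.png',cv2.cvtColor(im,cv2.COLOR_RGB2BGR)); return im,c
E
python3 - <<'E'
from h import *
for n in ['side','top','wrist']:
    im,c=snap(n,n+'0'); print(n,{k:(np.round(v,3).tolist()) for k,v in c.items() if k!='name' and not isinstance(v,str)})
print(bot.read_state())
E
```

```text
total 12
drwxr-xr-x  3 agent agent 4096 Dec  6 08:46 .
drwxr-xr-x 23 root  root  4096 Dec  6 08:46 ..
drwxr-xr-x  2 agent agent 4096 Dec  6 08:46 pics
side {'fx': 450.628, 'fy': 450.628, 'cx': 276.775, 'cy': 203.377, 'cam_to_world': [[-0.973, 0.144, -0.18, 204.596], [-0.23, -0.652, 0.723, 993.993], [-0.013, 0.744, 0.668, 1050.967], [0.0, 0.0, 0.0, 1.0]]}
top {'fx': 457.393, 'fy': 457.393, 'cx': 273.132, 'cy': 210.156, 'cam_to_world': [[-0.016, 0.981, -0.193, 232.967], [-0.999, -0.023, -0.035, 11.77], [-0.039, 0.192, 0.981, 1159.403], [0.0, 0.0, 0.0, 1.0]]}
wrist {'fx': 325.192, 'fy': 325.192, 'cx': 279.866, 'cy': 212.713, 'cam_to_world': [[0.277, 0.924, 0.264, 228.998], [-0.961, 0.267, 0.073, -505.962], [-0.003, -0.274, 0.962, 382.993], [0.0, 0.0, 0.0, 1.0]]}
{'time_s': 0.15, 'q': array([-7.98186058e+01,  5.02777481e+00,  7.86030954e+01, -1.20647827e-04,
        9.64648654e+01, -5.90770547e+00]), 'joint_vel': array([ 0.00973602, -0.1561861 , -0.26611563,  0.14330861, -0.00514264,
       -0.00881022]), 'effort': array([ 1.27304269e-03, -3.40641260e+01, -3.02794647e+01,  7.15958839e-02,
        3.04404914e-02, -1.19791271e-04]), 'tcp_pos': array([ 152.33517818, -528.02896773,  199.60398698]), 'eef_rot': array([-1.79904760e+02, -9.73444742e-03,  1.60890781e+01]), 'contact_force': array([-0.46104518, -0.19243278,  0.29251503]), 'moment': array([-0.02163089, -0.02005692,  0.03760826]), 'finger_gap': 94.07253062961668}
```

View pics/side0.png

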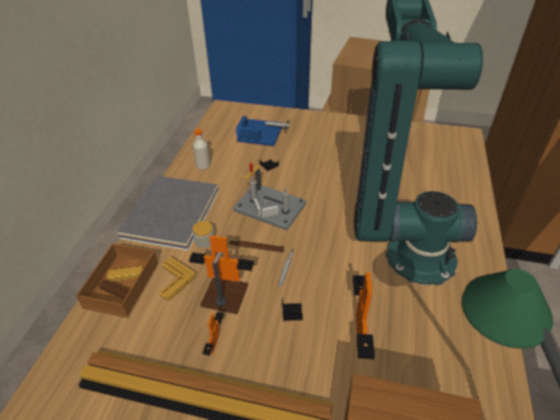

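View pics/top0.png

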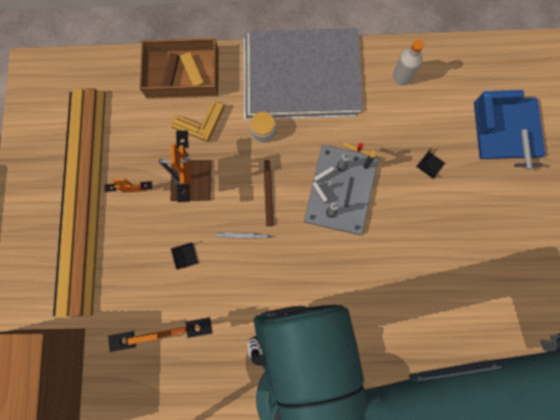

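View pics/wrist0.png

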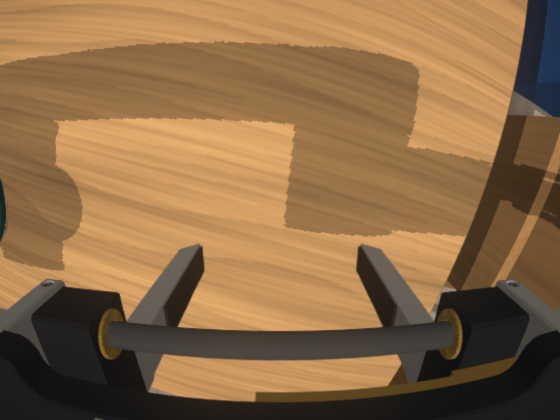

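The side view shows the stand with a hanging guard at about (222,265), the trimmer at about (270,205), and one larger and one smaller orange look-alike. In the top view the stand is at about (185,175) and the trimmer at about (342,188). I'll zoom in.

Run:
```python
import cv2
t=cv2.imread('pics/top0.png'); s=cv2.imread('pics/side0.png')
cv2.imwrite('pics/t_trim.png',cv2.resize(t[130:250,290:450],None,fx=5,fy=5,interpolation=cv2.INTER_CUBIC))
cv2.imwrite('pics/t_st.png',cv2.resize(t[110:230,100:260],None,fx=5,fy=5,interpolation=cv2.INTER_CUBIC))
cv2.imwrite('pics/s_trim.png',cv2.resize(s[145:235,225:345],None,fx=6,fy=6,interpolation=cv2.INTER_CUBIC))
cv2.imwrite('pics/s_st.png',cv2.resize(s[225:325,170:300],None,fx=6,fy=6,interpolation=cv2.INTER_CUBIC))
```

```text
(no output)
```

View pics/t_trim.png

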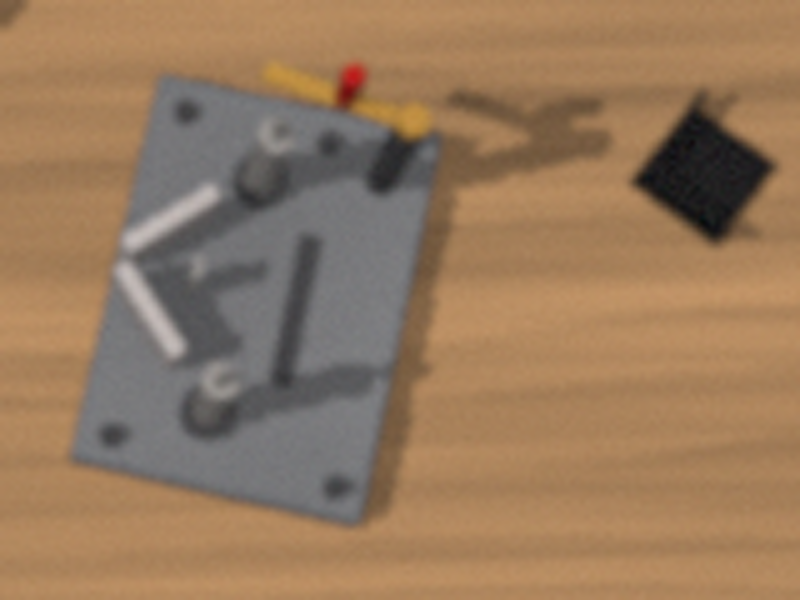

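View pics/t_st.png

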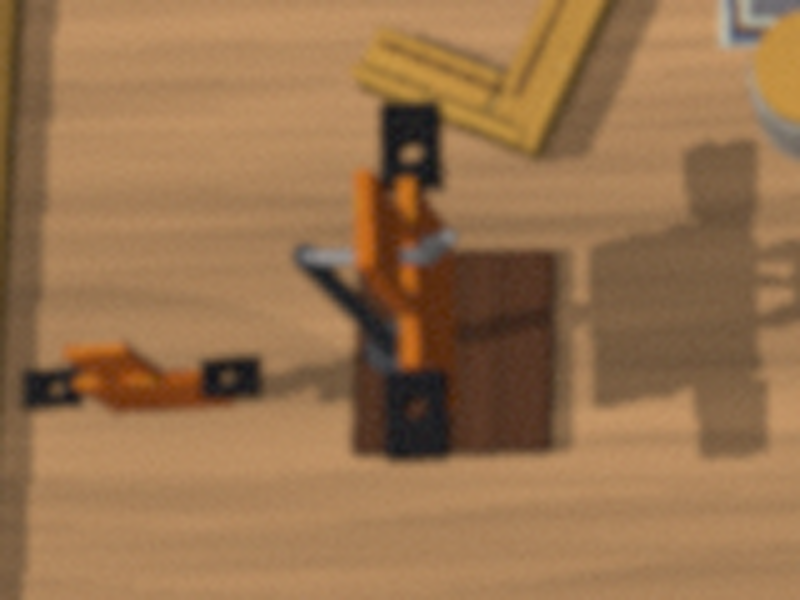

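View pics/s_trim.png

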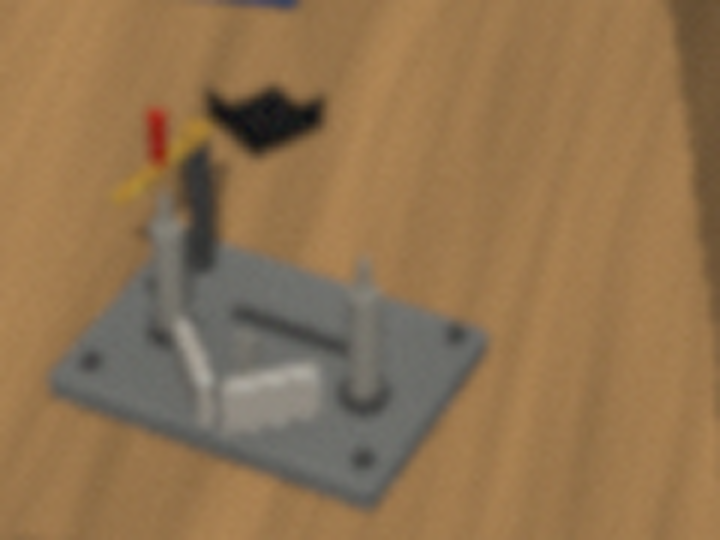

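View pics/s_st.png

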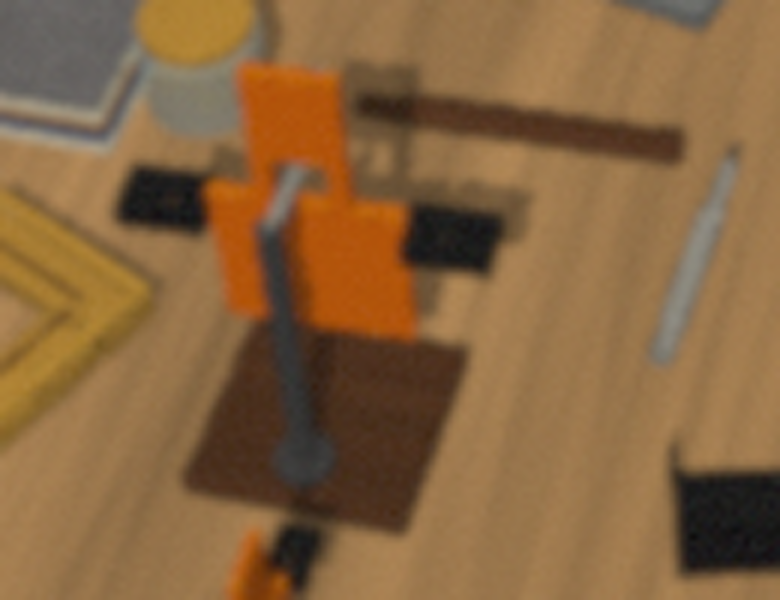

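```bash
cat >> h.py <<'E'
def ray(c,u,v,fish=False):
    x=(u-c['cx'])/c['fx']; y=(v-c['cy'])/c['fy']
    if fish:
        r=np.hypot(x,y); d=np.array([x/r*np.sin(r),y/r*np.sin(r),np.cos(r)]) if r>1e-9 else np.array([0,0,1.])
    else: d=np.array([x,y,1.])
    d=np.array([d[0],-d[1],-d[2]])
    M=np.array(c['cam_to_world']); d=M[:3,:3]@d
    return M[:3,3],d/np.linalg.norm(d)
def onz(c,u,v,z,fish=False):
    o,d=ray(c,u,v,fish); return o+d*(z-o[2])/d[2]
def tri(rs):
    A=np.zeros((3,3));b=np.zeros(3)
    for o,d in rs:
        P=np.eye(3)-np.outer(d,d);A+=P;b+=P@o
    p=np.linalg.solve(A,b); return p,[round(float(np.linalg.norm((np.eye(3)-np.outer(d,d))@(p-o))),1) for o,d in rs]
def proj(c,p,fish=False):
    M=np.array(c['cam_to_world']); q=M[:3,:3].T@(np.array(p,float)-M[:3,3]); x,y,z=q[0],-q[1],-q[2]
    if fish:
        r=np.hypot(x,y); t=np.arctan2(r,z); k=t/r if r>1e-9 else 1
        return c['cx']+c['fx']*x*k, c['cy']+c['fy']*y*k
    return c['cx']+c['fx']*x/z, c['cy']+c['fy']*y/z
def fit2(L,W):
    # rigid 2D fit L->W : R,t
    L=np.array(L,float)[:,:2];W=np.array(W,float)[:,:2];l=L.mean(0);w=W.mean(0)
    U,S,V=np.linalg.svd((L-l).T@(W-w)); R=V.T@np.diag([1,np.sign(np.linalg.det(V.T@U.T))])@U.T
    t=w-R@l; return R,t,np.degrees(np.arctan2(R[1,0],R[0,0])),np.linalg.norm((L@R.T+t)-W,axis=1)
E
python3 - <<'E'
from h import *
T=get_calibration('top');S=get_calibration('side')
tt=lambda u,v:(290+(u+.5)/5-.5,130+(v+.5)/5-.5)
ts=lambda u,v:(100+(u+.5)/5-.5,110+(v+.5)/5-.5)
st=lambda u,v:(225+(u+.5)/6-.5,145+(v+.5)/6-.5)
ss=lambda u,v:(170+(u+.5)/6-.5,225+(v+.5)/6-.5)
# trimmer corners: x110: top of image ; y 63 left
W=[onz(T,*tt(*p),20) for p in [(163,77),(440,133),(362,519),(72,458)]]
L=[(110,63),(110,-87),(-100,-87),(-100,63)]
R,t,a,e=fit2(L,W); print('trimmer top',t,a,e)
W=[onz(S,*st(*p),20) for p in [(52,378),(240,240),(488,335),(372,502)]]
R2,t2,a2,e2=fit2(L,W);print('trimmer side',t2,a2,e2)
# pin tips guess
for n,a_,b_ in [('+',(285,128),(165,188)),('-',(231,372),(364,258))]:
    print(n,tri([ray(T,*tt(*a_)),ray(S,*st(*b_))]), onz(T,*tt(*a_),124))
print('pivot',tri([ray(T,*tt(412,121)),ray(S,*st(200,130))]),'knob',tri([ray(T,*tt(354,73)),ray(S,*st(157,112))]),'tip',tri([ray(T,*tt(268,72)),ray(S,*st(118,195))]))
for x in [62,-62]: print(R@[x,0]+t)
print('knob pred',R@[76,-26]+t)
# stand base corners z=12
W=[onz(T,*ts(*p),12) for p in [(555,252),(551,452),(352,452)]]
R,t,a,e=fit2([(55,-52.5),(-55,-52.5),(-55,52.5)],W);print('stand top',t,a,e)
W=[onz(S,*ss(*p),12) for p in [(183,485),(405,530),(466,348)]]
R,t,a,e=fit2([(55,52.5),(-55,52.5),(-55,-52.5)],W);print('stand side',t,a,e)
print('hook tip',tri([ray(T,*ts(449,237)),ray(S,*ss(296,170))]))
print('post top',tri([ray(T,*ts(303,254)),ray(S,*ss(268,228))]))
print('lug holes',tri([ray(T,*ts(413,151)),ray(S,*ss(160,178))]),onz(T,*ts(413,151),160),onz(T,*ts(415,409),160))
E
```

```text
trimmer top [ 507.61976983 -109.33424108] -14.200868352342546 [3.86326072 2.16408383 3.40529523 0.97247785]
trimmer side [494.22881739 -99.6444238 ] -18.45384322371527 [ 6.25091007 23.66911127 17.46711989  5.46901636]
+ (array([ 565.0055882 , -125.73570494,  122.65073291]), [0.6, 0.6]) [ 563.91032339 -125.5708145   124.        ]
- (array([447.59213687, -96.03745793, 118.15516354]), [1.1, 1.1]) [447.50961633 -95.40216905 124.        ]
pivot (array([ 564.37632563, -185.75002533,  119.63902305]), [2.5, 2.5]) knob (array([ 578.32608447, -154.42440124,  152.75148663]), [1.7, 1.7]) tip (array([ 592.29396131, -119.57609398,  118.6539866 ]), [1.2, 1.2])
[ 567.72515101 -124.54420994]
[447.51438864 -94.12427222]
knob pred [ 574.91895982 -153.18420147]
stand top [544.46948436 267.93611965] -1.0893919201477602 [2.0930112  0.60168032 1.62702483]
stand side [541.989563   274.41104991] 0.664256030966258 [2.38581314 1.21409124 1.27583315]
hook tip (array([558.58972437, 240.98927513, 146.00197246]), [4.1, 4.1])
post top (array([545.13125348, 300.75153859, 176.55580316]), [1.6, 1.6])
lug holes (array([608.96158901, 259.98071822, 145.558135  ]), [3.0, 3.0]) [600.41179192 255.96194724 160.        ] [477.50435484 252.26965079 160.        ]
```

```bash
python3 -m crank '[[[0,0,3,2,1.8,0.5,-0.3],[0,0,9,7,6.2,1,-0.3],[0,0,16,12,10.5,1.5,-0.3],[0,0,23,17,14.9,2,-0.3],[0,0,30,22,19.3,2.5,-0.3],[0,0,37,27,23.7,3,-0.3],[0,0,44,32,28.1,3,-0.3],[0,0,48,36,31.6,3,-0.3]]]' 20; python3 -m crank '[[[0,0,1,3,2.6,0,-0.3],[0,0,2,5.5,4.8,-0.5,-0.3],[0,0,2,6.6,5.8,-0.5,-0.3],[0,0,2,6.6,5.8,-0.5,-0.3]]]'
python3 - <<'E'
from h import *
s=bot.read_state(); print(s['time_s'],s['q'],s['tcp_pos'],s['eef_rot'],s['finger_gap'],s['contact_force'])
for n in ['side','top','wrist']: snap(n,n+'1')
E
```

```text
time_s: 1.15
tcp_pos: [502.0, -221.1, 230.4]
eef_rot: [180.0, 0.0, 64.2]
contact_force: [-0.1, -0.8, 0.5]
finger_gap: 61.1
time_s: 1.65
tcp_pos: [566.7, -164.5, 225.0]
eef_rot: [-179.9, 0.0, 66.1]
contact_force: [0.2, -0.4, -0.7]
finger_gap: 60.9
1.65 [-2.16704402e+01  1.00191658e+01  7.01742847e+01 -2.88063542e-02
  9.98602055e+01  2.19321631e+00] [ 566.74917745 -164.48327984  225.01616507] [-1.79947471e+02  3.04179967e-02  6.61314378e+01] 60.90384871947258 [ 0.15440933 -0.3647682  -0.68613177]
```

View pics/wrist1.png

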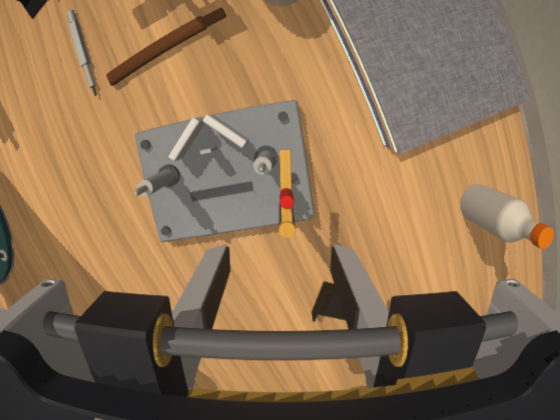

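The wrist view shows the knob at about (287,199), the bar's pivot at (287,230), the right pin's tip at about (264,158) and the left pin's at about (140,190). The last row was still settling. Next I'll measure on known heights.

```bash
python3 -m crank '[[[0,0,0,0,0,0,-0.3],[0,0,0,0,0,0,-0.3]]]'
python3 - <<'E'
from h import *
im,c=snap('wrist','wrist2'); np.save('c2.npy',c)
s=bot.read_state(); print(s['tcp_pos'])
hsv=cv2.cvtColor(im,cv2.COLOR_RGB2HSV)
m=((hsv[...,0]<6)|(hsv[...,0]>174))&(hsv[...,1]>170)&(hsv[...,2]>80)
ys,xs=np.nonzero(m); print('red',len(xs),xs.mean(),ys.mean(),xs.min(),xs.max(),ys.min(),ys.max())
cv2.imwrite('pics/w2c.png',cv2.resize(cv2.cvtColor(im,cv2.COLOR_RGB2BGR)[80:250,120:330],None,fx=3.5,fy=3.5,interpolation=cv2.INTER_CUBIC))
print(c['cam_to_world'])
print('pred tips',proj(c,[565,-125.6,124],1),proj(c,[447.5,-95.6,124],1),'knob top',proj(c,[578,-154.4,154],1),'pivot',proj(c,[566,-186,120],1))
E
```

```text
time_s: 2.05
tcp_pos: [566.3, -165.4, 225.7]
eef_rot: [180.0, 0.0, 66.0]
contact_force: [-0.0, -0.1, -0.1]
finger_gap: 60.9
[ 566.43703962 -165.20301961  225.66563804]
red 216 286.06018518518516 199.10185185185185 280 293 189 208
[[ 9.13499216e-01  3.91334140e-01  1.11250944e-01  5.98682330e+02]
 [-4.06840464e-01  8.78773923e-01  2.49473907e-01 -9.22046224e+01]
 [-1.36771605e-04 -2.73155604e-01  9.61969853e-01  4.09289163e+02]
 [ 0.00000000e+00  0.00000000e+00  0.00000000e+00  1.00000000e+00]]
pred tips (np.float64(260.5293053178737), np.float64(172.7838061804073)) (np.float64(137.6575347597377), np.float64(196.29335378154286)) knob top (np.float64(287.81946035915036), np.float64(204.0937564351404)) pivot (np.float64(288.74211784439206), np.float64(229.93995779731247))
```

View pics/w2c.png

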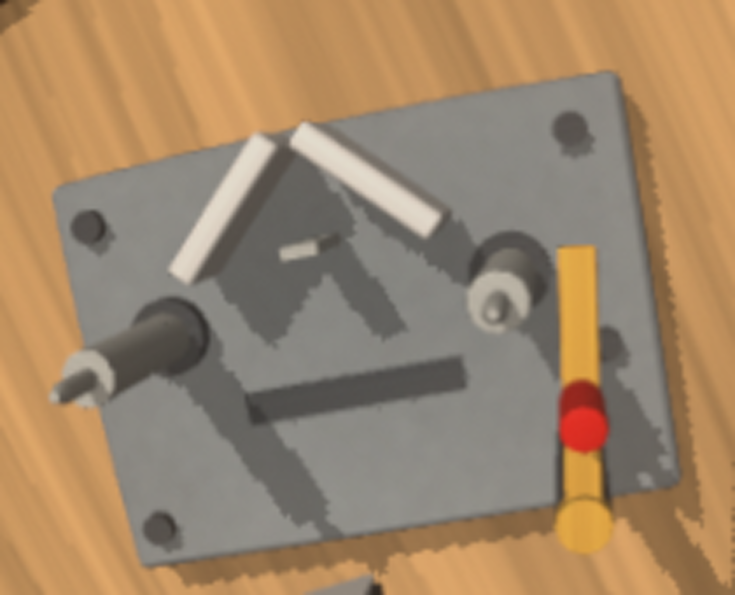

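Run:
```python
from h import *
c=np.load('c2.npy',allow_pickle=True).item()
P=lambda u,v:(120+(u+.5)/3.5-.5,80+(v+.5)/3.5-.5)
f=lambda p,z:np.round(onz(c,*P(*p),z,True)[:2],1)
print('knob',f((583,430),154),'pivot',f((583,526),120),'bar end mid',f((576,247),120))
print('+tip',f((494,314),124),'+sh',f((498,301),100)); print('-tip',f((56,397),124),'-sh',f((88,375),100))
W=[onz(c,*P(*p),20,True) for p in [(615,72),(680,487),(147,565),(55,187)]]
R,t,a,e=fit2([(110,63),(110,-87),(-100,-87),(-100,63)],W); print(t,a,e,R@[62,0]+t,R@[-62,0]+t)
```

```text
knob [ 577.3 -152.7] pivot [ 563.8 -185. ] bar end mid [ 592.2 -116.1]
+tip [ 566.5 -122.9] +sh [ 566.3 -122.7]
-tip [447.1 -91.9] -sh [447.4 -90.7]
[ 507.64077212 -107.19233309] -14.742436409346821 [3.77572574 2.81037414 4.13566235 2.92981043] [ 567.59970362 -122.96973886] [447.68184062 -91.41492731]
```

```bash
python3 -m crank '[[[0,0,0,1.1,1.2,-2,-0.3],[0,0,0,1.1,1.2,-4.5,-0.3],[0,0,0,1.1,1.2,-7,-0.1],[0,0,0,1.1,1.2,-7.9,0.2],[0,0,0,1.1,1.2,-7.9,0.5]]]' 8
python3 - <<'E'
from h import *
im,c=snap('wrist','wrist3')
E
```

```text
time_s: 2.72
tcp_pos: [577.5, -152.0, 145.0]
eef_rot: [-179.9, -0.0, 66.1]
contact_force: [0.5, 0.3, 0.6]
finger_gap: 35.4
```

View pics/wrist3.png

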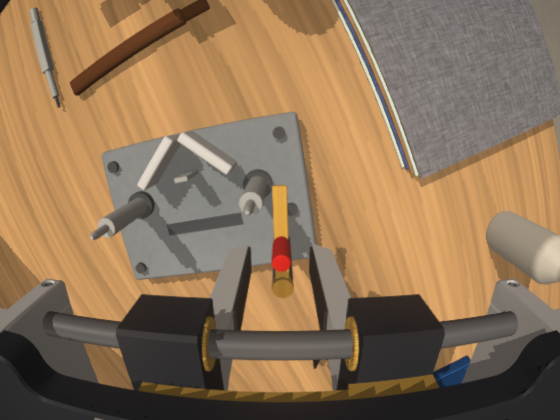

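The knob at (282,258) lies centred between the fingers, so I'll close on it.

```bash
python3 -m crank '[[[0,0,0,0,0,0,1],[0,0,0,0,0,0,1],[0,0,0,0,0,0,1],[0,0,0,0,0,0,1]]]' 8
python3 - <<'E'
import numpy as np
# arc about pivot, knob start az, rotate -k
p=np.array([564.6,-185.3]); k=np.array([577.5,-152.6]); r=k-p; print(np.linalg.norm(r),np.degrees(np.arctan2(r[1],r[0])))
a0=np.radians(67.3)
for d in range(0,95,10):
    a=a0-np.radians(d); v=34*np.array([np.cos(a)-np.cos(a0),np.sin(a)-np.sin(a0)])/10; print(d,v.round(2))
E
```

```text
time_s: 3.28
tcp_pos: [578.3, -152.8, 147.5]
eef_rot: [179.9, -0.0, 66.1]
contact_force: [0.3, 0.8, 3.7]
finger_gap: 10.9
35.152524802636876 68.47099311816092
0 [0. 0.]
10 [ 0.52 -0.28]
20 [ 0.99 -0.64]
30 [ 1.39 -1.08]
40 [ 1.71 -1.58]
50 [ 1.93 -2.13]
60 [ 2.06 -2.7 ]
70 [ 2.08 -3.3 ]
80 [ 2.   -3.88]
90 [ 1.82 -4.45]
```

```bash
python3 -m crank '[[[0,0,-5,0.26,-0.13,0,1],[0,0,-12,0.62,-0.35,0,1],[0,0,-20,0.99,-0.64,0,1],[0,0,-28,1.32,-0.98,0,1],[0,0,-36,1.59,-1.37,0,1],[0,0,-43,1.79,-1.74,0,1],[0,0,-50,1.93,-2.13,0,1],[0,0,-50,1.93,-2.13,0,1]]]' 8
python3 -m crank '[[[0,0,-7,0.1,-0.39,0,1],[0,0,-14,0.14,-0.81,0,1],[0,0,-21,0.15,-1.22,0,1],[0,0,-28,0.09,-1.64,0,1],[0,0,-32,0.05,-1.86,0,1],[0,0,-32,0.05,-1.86,0,1]]]' 8
python3 - <<'E'
from h import *
s=bot.read_state(); print(s['contact_force'],s['moment'],s['finger_gap'])
im,c=snap('wrist','wrist4')
E
```

```text
time_s: 4.28
tcp_pos: [598.0, -174.5, 147.5]
eef_rot: [179.9, -0.1, 16.2]
contact_force: [2.3, -0.7, 3.6]
finger_gap: 10.4
time_s: 5.03
tcp_pos: [598.5, -193.2, 147.5]
eef_rot: [180.0, -0.2, -15.8]
contact_force: [1.6, -1.1, 4.2]
finger_gap: 10.3
[ 1.59370381 -1.11074451  4.16870174] [-0.12423961 -0.46437343 -0.05429348] 10.340031232823643
```

View pics/wrist4.png

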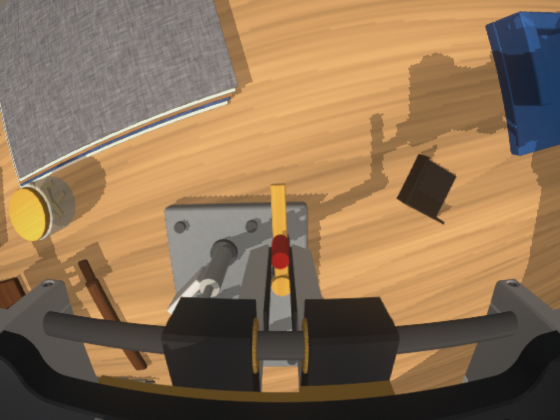

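The keeper now points along (280,190)–(280,285), about 90° open. I'll release it and rise, then go over the guard.

```bash
python3 -m crank '[[[0,0,0,0,0,0,0.3],[0,0,0,0,0,0,0.3],[0,0,0,0,0,0,0.3],[0,0,0,0,0,3,0.3],[0,0,0,0,0,8,0.3],[0,0,1,0,1,13,0.3],[0,0,3,-0.5,5,16,0.3]]]' 8
python3 -m crank '[[[0,0,2,-1,5,1,0.3],[0,0,4,-2,11,1,0.3],[0,0,6,-3,17,1,0.3],[0,0,8,-4,23,1,0.3],[0,0,10,-5,29,1,0.3],[0,0,12,-5,35,1,0.3],[0,0,14,-5,38.5,1,0.3],[0,0,14,-5,40,1,0.3]]]'
python3 -m crank '[[[0,0,0,0,0,0,0.3]]]'
python3 - <<'E'
from h import *
s=bot.read_state(); print(s['q'],s['tcp_pos'],s['eef_rot'])
im,c=snap('wrist','wrist5'); np.save('c5.npy',c)
im,c=snap('top','top5')
E
```

```text
time_s: 5.95
tcp_pos: [592.8, -143.8, 308.6]
eef_rot: [180.0, -0.1, -13.0]
contact_force: [0.7, 0.5, -0.1]
finger_gap: 32.9
time_s: 6.95
tcp_pos: [541.9, 259.2, 315.6]
eef_rot: [180.0, 0.1, 1.2]
contact_force: [0.7, -0.3, -0.5]
finger_gap: 32.9
time_s: 7.08
tcp_pos: [542.5, 257.5, 315.8]
eef_rot: [179.9, 0.1, 1.1]
contact_force: [-0.2, 0.3, -0.1]
finger_gap: 32.7
[ 2.00017957e+01  1.21826026e+01  5.74016205e+01 -3.85564685e-02
  1.10493743e+02  1.08878060e+02] [542.45884238 257.45271132 315.82459526] [1.79940584e+02 6.20769353e-02 1.11022922e+00]
```

View pics/wrist5.png

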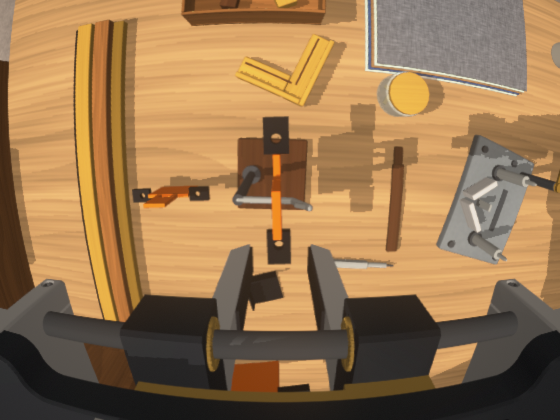

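View pics/top5.png

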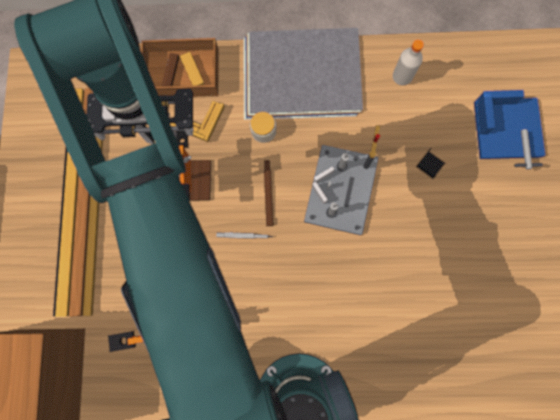

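The keeper stands clearly open at (376,145) in the top view. The wrist view shows the guard's lugs at (276,137) and (278,245), and the hook from post (252,175) to tip (308,207).

Run:
```python
from h import *
im=cv2.imread('pics/wrist5.png')
cv2.imwrite('pics/w5c.png',cv2.resize(im[105:275,205:345],None,fx=3.5,fy=3.5,interpolation=cv2.INTER_CUBIC))
```

```text
(no output)
```

View pics/w5c.png

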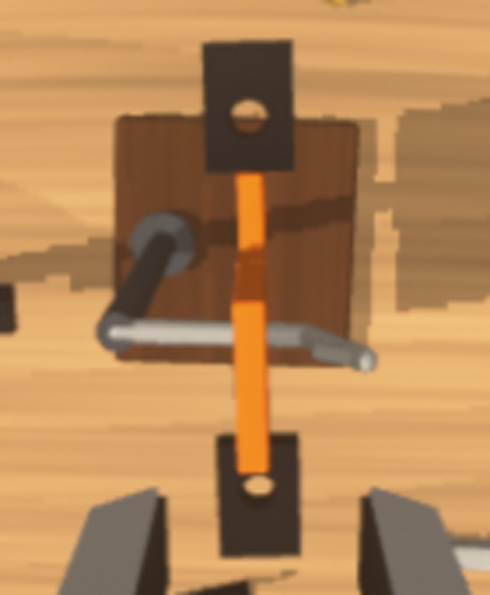

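Run:
```python
from h import *
c=np.load('c5.npy',allow_pickle=True).item()
P=lambda u,v:(205+(u+.5)/3.5-.5,105+(v+.5)/3.5-.5)
f=lambda p,z:np.round(onz(c,*P(*p),z,True)[:2],1)
print('holes',f((249,116),144),f((258,486),144))
print('lug far outer mid',f((248,41),144),'lug near outer',f((258,556),144))
print('tab top ends',f((249.5,301),232),f((253.5,472),232))
print('post top',f((113,331),178),'hook tip',f((367,359),203), 'base', [f(p,12) for p in [(118,117),(358,124),(349,365)]])
print('tcp proj',[ [proj(c,(542.5+dx,257.5,z),True)] for dx,z in [(0,315.8),(0,296)]], c['cam_to_world'][:3,3])
```

```text
holes [605.2 263.4] [483.3 258.5]
lug far outer mid [628.6 264.2] lug near outer [457.4 258. ]
tab top ends [565.2 261.6] [521.5 259.9]
post top [544.  301.8] hook tip [543.6 229.8] base [array([597.9, 320.9]), array([596.5, 218.4]), array([489.9, 218.7])]
tcp proj [[(np.float64(280.496771580999), np.float64(255.6757743902402))], [(np.float64(280.4323923482933), np.float64(243.90825149782188))]] [622.37233404 259.46587074 499.3208213 ]
```

```bash
python3 -m crank '[[[0,0,1.2,0.1,0.34,-1,0.55],[0,0,1.2,0.1,0.34,-3,0.55],[0,0,1.2,0.1,0.34,-5,0.55],[0,0,1.2,0.1,0.34,-6.5,0.55],[0,0,1.2,0.1,0.34,-7,0.55],[0,0,1.2,0.1,0.34,-7,0.55]]]' 30
python3 - <<'E'
from h import *
im,c=snap('wrist','wrist6'); np.save('c6.npy',c)
cv2.imwrite('pics/w6c.png',cv2.resize(im[130:400,160:400,::-1],None,fx=2.2,fy=2.2,interpolation=cv2.INTER_CUBIC))
E
```

```text
time_s: 7.92
tcp_pos: [543.6, 260.6, 246.3]
eef_rot: [180.0, 0.0, 2.3]
contact_force: [0.8, 0.9, -0.8]
finger_gap: 20.9
```

View pics/w6c.png

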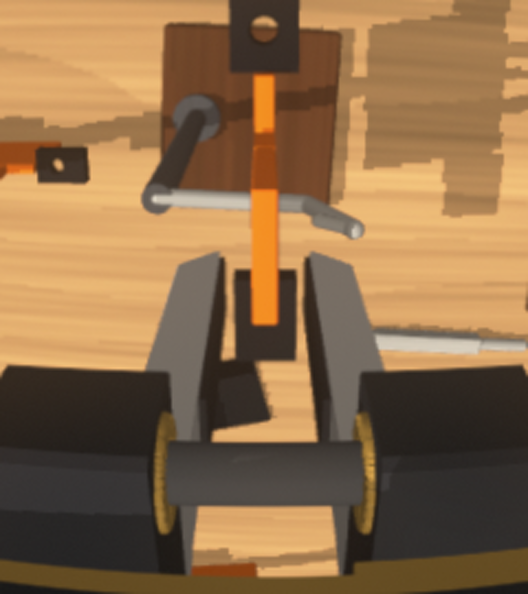

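The tab lies centred between the fingers, at crop columns 215 to 308. I'll lower and pinch.

```bash
python3 -m crank '[[[0,0,0,0,0,-1.2,0.55],[0,0,0,0,0,-2.35,0.55],[0,0,0,0,0,-2.35,0.55],[0,0,0,0,0,-2.35,1],[0,0,0,0,0,-2.35,1],[0,0,0,0,0,-2.35,1],[0,0,0,0,0,-2.35,1],[0,0,0,0,0,-2.35,1]]]' 35
python3 - <<'E'
from h import *
im,c=snap('wrist','wrist7'); np.save('c7.npy',c)
cv2.imwrite('pics/w7c.png',cv2.resize(im[130:400,160:400,::-1],None,fx=2.2,fy=2.2,interpolation=cv2.INTER_CUBIC))
im,c=snap('side','side7')
cv2.imwrite('pics/s7c.png',cv2.resize(im[190:340,150:320,::-1],None,fx=4,fy=4,interpolation=cv2.INTER_CUBIC))
E
```

```text
time_s: 8.98
tcp_pos: [543.7, 260.8, 223.2]
eef_rot: [-180.0, -0.0, 2.3]
contact_force: [0.1, 0.0, 0.5]
finger_gap: 7.0
```

View pics/w7c.png

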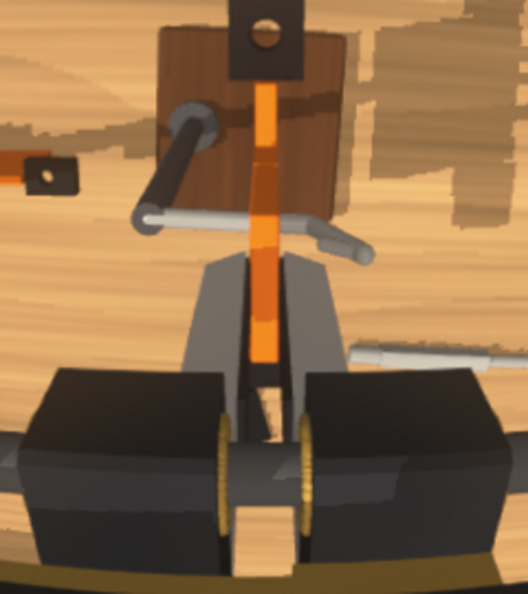

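View pics/s7c.png

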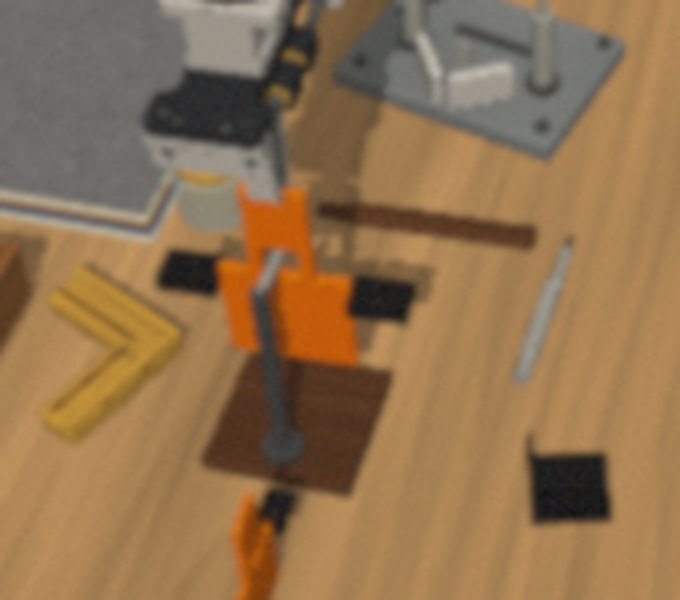

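The pinch holds, at crop (263,300) and a gap of 7 mm. Next I'll lift 9 mm and tilt 33° about the slot.

```bash
python3 -m crank '[[[0,0,0,0,0,0.5,1],[0,0,0,0,0.2,0.9,1],[-8,-0.3,0,-0.03,1.07,0.84,1],[-16,-0.6,0,-0.06,1.85,0.68,1],[-25,-1,0,-0.1,2.7,0.36,1],[-33,-1.3,0,-0.13,3.4,-0.03,1],[-33,-1.3,0,-0.13,3.4,-0.03,1],[-33,-1.3,0,-0.13,3.4,-0.03,1]]]' 35
python3 - <<'E'
from h import *
s=bot.read_state(); print(s['q'],s['contact_force'],s['moment'])
im,c=snap('wrist','wrist8'); np.save('c8.npy',c)
cv2.imwrite('pics/w8c.png',cv2.resize(im[130:400,160:400,::-1],None,fx=2.2,fy=2.2,interpolation=cv2.INTER_CUBIC))
im,c=snap('side','side8')
cv2.imwrite('pics/s8c.png',cv2.resize(im[190:340,150:320,::-1],None,fx=4,fy=4,interpolation=cv2.INTER_CUBIC))
E
```

```text
time_s: 10.07
tcp_pos: [542.5, 294.8, 222.9]
eef_rot: [147.1, -0.0, 2.3]
contact_force: [0.2, 0.6, -3.1]
finger_gap: 7.3
[ 37.88023597  28.24409117  53.35401213 -29.37737792 115.81311512
 116.69322958] [ 0.21043071  0.55328007 -3.07892105] [0.5419193  0.05999471 0.02267803]
```

View pics/w8c.png

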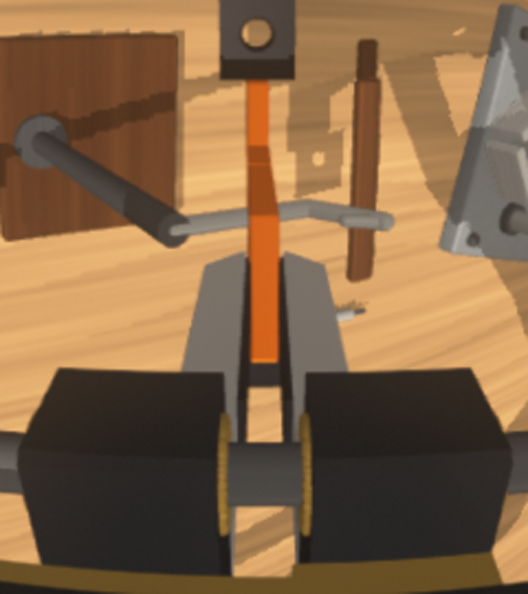

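View pics/s8c.png

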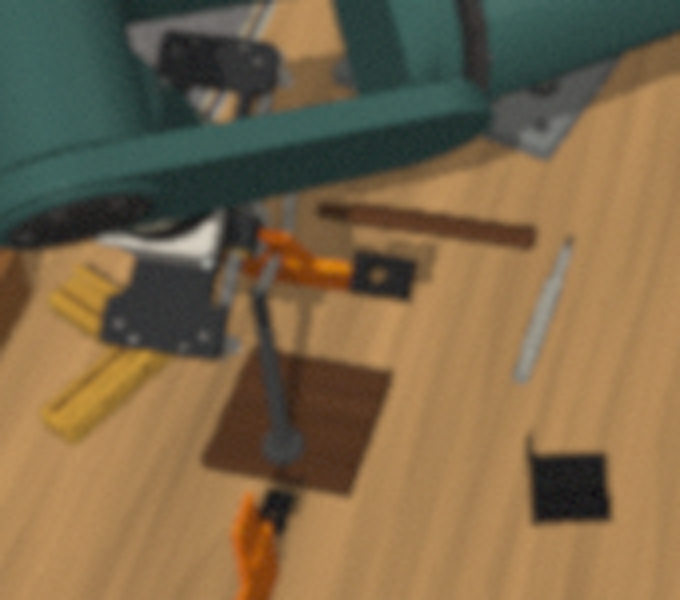

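The guard stays firm in the jaws. I'll check hook and post against the slot's position.

Run:
```python
from h import *
c8=np.load('c8.npy',allow_pickle=True).item();c7=np.load('c7.npy',allow_pickle=True).item()
P=lambda u,v:(160+(u+.5)/2.2-.5,130+(v+.5)/2.2-.5)
print('post top c8',onz(c8,*P(174,231),178,True),'tip',onz(c8,*P(389,221),202,True))
print('post top c7',onz(c7,*P(147,217),178,True),'tip',onz(c7,*P(367,255),202,True))
print('tri post',tri([ray(c8,*P(174,231),True),ray(c7,*P(147,217),True)]),'tip',tri([ray(c8,*P(389,221),True),ray(c7,*P(367,255),True)]))
```

```text
post top c8 [543.52775166 301.61484619 178.        ] tip [543.24273536 229.63075511 202.        ]
post top c7 [544.51561765 301.31137319 178.        ] tip [543.05159134 229.41501647 202.        ]
tri post (array([543.8511778 , 301.43601615, 177.51910153]), [0.5, 0.5]) tip (array([543.04903783, 229.37601187, 201.76197464]), [0.1, 0.1])
```

```bash
python3 -m crank '[[[0,0,0,0,-0.5,0,1],[0,0,0,0,-1,0,1],[0,0,0,0,-1,0,1],[0,0,0,0,-1.7,0.6,1],[0,0,0,0,-2.4,1.2,1],[0,0,0,0,-2.4,1.2,1]]]' 35
python3 - <<'E'
from h import *
s=bot.read_state(); print(s['contact_force'],s['moment'])
im,c=snap('wrist','wrist9')
cv2.imwrite('pics/w9c.png',cv2.resize(im[130:400,160:400,::-1],None,fx=2.2,fy=2.2,interpolation=cv2.INTER_CUBIC))
E
```

```text
time_s: 10.92
tcp_pos: [542.6, 270.3, 236.0]
eef_rot: [147.0, -0.1, 2.2]
contact_force: [-0.2, 0.4, -1.4]
finger_gap: 7.3
[-0.16256682  0.44996125 -1.40954474] [ 0.64465411  0.02536065 -0.01719183]
```

View pics/w9c.png

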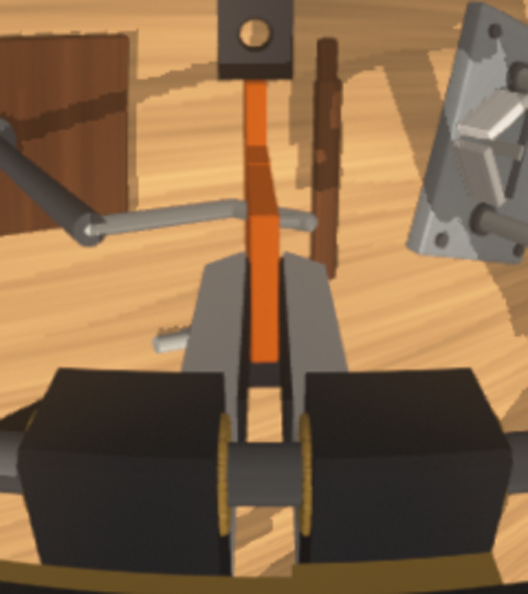

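No jam: the guard has slid along to the bent part and the tip shows at (315,222). I'll carry on along the path.

```bash
python3 -m crank '[[[0,0,0,0,-0.6,0.4,1],[0,0,0,0,-1.2,0.8,1],[0,0,0,0,-1.8,1.2,1],[0,0,0,0,-1.8,1.2,1],[0,0,0,0,-2.8,1.3,1],[0,0,0,0,-3.8,1.4,1],[0,0,0,0,-5,1.6,1],[0,0,0,0,-6.5,2,1]]]' 35
python3 - <<'E'
from h import *
s=bot.read_state(); print(s['contact_force'],s['moment'])
im,c=snap('wrist','wrist10')
cv2.imwrite('pics/w10c.png',cv2.resize(im[130:400,160:400,::-1],None,fx=2.2,fy=2.2,interpolation=cv2.INTER_CUBIC))
E
```

```text
time_s: 11.98
tcp_pos: [542.1, 204.8, 254.6]
eef_rot: [147.0, 0.0, 2.3]
contact_force: [0.2, 0.4, -2.3]
finger_gap: 7.3
[ 0.22288552  0.4491115  -2.25018555] [ 0.64658157 -0.01717708 -0.03958791]
```

View pics/w10c.png

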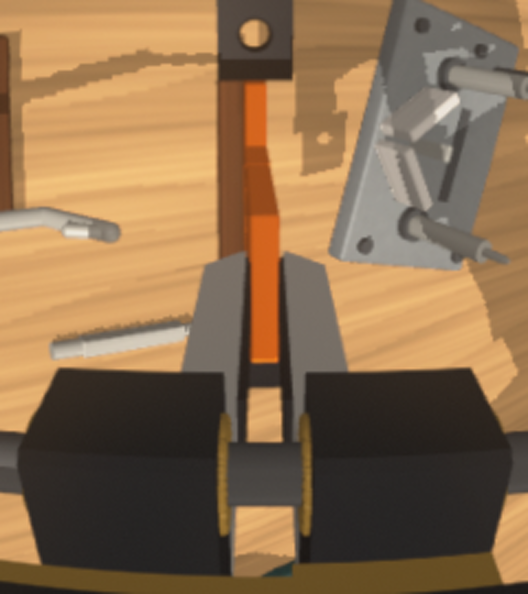

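The hook is free at (110,230) in the crop. I'll untilt while moving away, then go over the trimmer.

```bash
python3 -m crank '[[[3,0.1,0,0,-2,0.8,1],[10,0.4,0,-0.2,-5.5,2,1],[18,0.7,0,-0.5,-9,3.5,1],[26,1,0,-0.9,-12.5,4.5,1],[33,1.3,0,-1.3,-16,4.5,1],[33,1.3,0,-1.6,-19,4.5,1],[33,1.3,0,-1.6,-20,4.5,1],[33,1.3,0,-1.6,-20,4.5,1]]]' 35
python3 - <<'E'
from h import *
s=bot.read_state(); print(s['tcp_pos'],s['eef_rot'],s['contact_force'],s['moment'])
im,c=snap('wrist','wrist11')
E
```

```text
time_s: 13.02
tcp_pos: [526.1, 5.7, 299.6]
eef_rot: [180.0, 0.0, 2.3]
contact_force: [-0.3, 1.2, -3.2]
finger_gap: 7.1
[526.14888776   5.74400299 299.60489455] [1.79991317e+02 1.02193935e-02 2.25525228e+00] [-0.25071461  1.22891884 -3.19243994] [ 0.0384266   0.03786733 -0.036668  ]
```

View pics/wrist11.png

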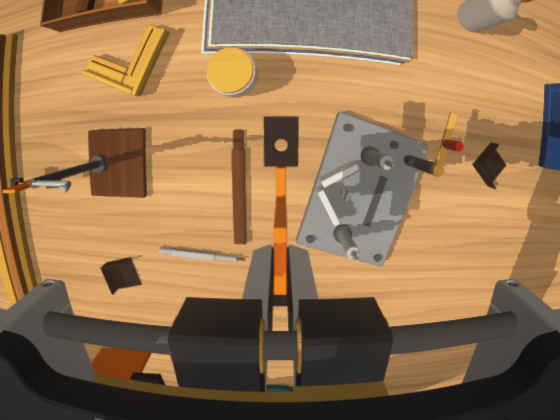

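```bash
python3 -m crank '[[[0,0,-4,0,-1,-0.5,1],[0,0,-10,-0.1,-3,-2,1],[0,0,-16.8,-0.2,-4.7,-4,1],[0,0,-16.8,-0.2,-4.7,-4,1],[0,0,-16.8,-0.2,-4.7,-4,1]]]' 35
python3 - <<'E'
from h import *
s=bot.read_state(); print(s['tcp_pos'],s['eef_rot'],s['contact_force'],s['moment'])
im,c=snap('wrist','wrist12'); np.save('c12.npy',c)
cv2.imwrite('pics/w12c.png',cv2.resize(im[100:320,220:440,::-1],None,fx=2.7,fy=2.7,interpolation=cv2.INTER_CUBIC))
im,c=snap('side','side12'); 
im,c=snap('top','top12');
E
```

```text
time_s: 13.7
tcp_pos: [524.7, -39.7, 260.3]
eef_rot: [-180.0, -0.0, -14.3]
contact_force: [0.3, -0.6, -3.3]
finger_gap: 7.1
[524.6974984  -39.65868039 260.30115838] [-1.79955938e+02 -3.73084122e-02 -1.42977887e+01] [ 0.33691792 -0.59954159 -3.2630124 ] [0.00720943 0.0116789  0.00618391]
```

View pics/w12c.png

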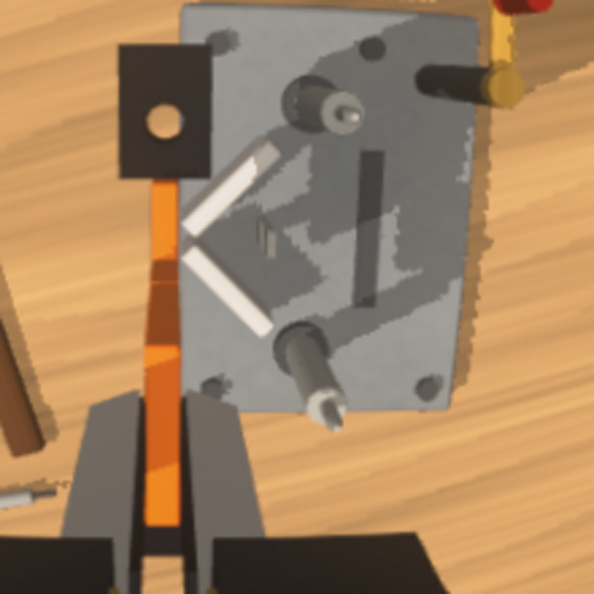

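View pics/side12.png

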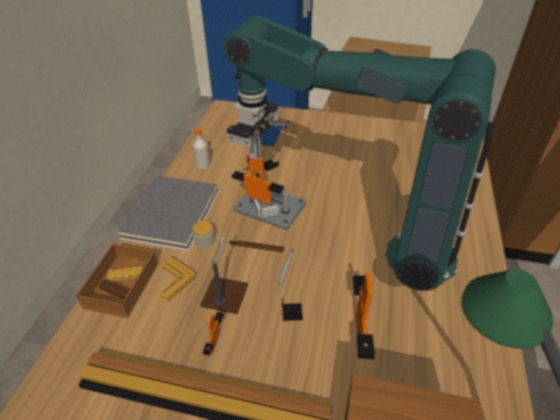

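View pics/top12.png

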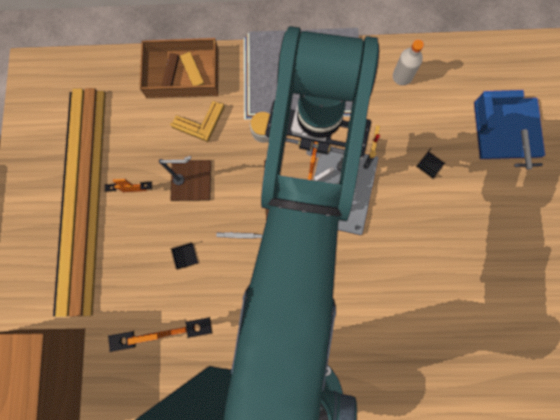

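Run:
```python
from h import *
c=np.load('c12.npy',allow_pickle=True).item()
P=lambda u,v:(220+(u+.5)/2.7-.5,100+(v+.5)/2.7-.5)
f=lambda p,z:onz(c,*P(*p),z,True)
ft,fs,nt,ns=f((351,116),124),f((341,114),100),f((338,429),124),f((326,408),100)
print('far tip',ft,'sh',fs);print('near tip',nt,'sh',ns)
d=(ft-nt)[:2];print('sep',np.linalg.norm(d),np.degrees(np.arctan2(d[1],d[0]))); d=(fs-ns)[:2];print('sep sh',np.linalg.norm(d),np.degrees(np.arctan2(d[1],d[0])))
h=f((164.5,122),182.3); 
tcp=np.array([524.7,-39.7]);a=np.radians(-14.3);R=np.array([[np.cos(a),-np.sin(a)],[np.sin(a),np.cos(a)]])
print('hole in tool-yaw frame',R.T@(h[:2]-tcp))
for p in [(166,45),(166,179),(120,45),(212,45)]: print('lug',R.T@(f(p,182.3)[:2]-tcp))
# tab top ends z=tcp+10
for p in [(161,346),(162.5,526)]: print('tab',R.T@(f(p,270)[:2]-tcp))
```

```text
far tip [ 566.73467719 -121.32211178  124.        ] sh [ 565.76646181 -122.19674413  100.        ]
near tip [446.09645301 -91.98685518 124.        ] sh [445.55525654 -91.11228078 100.        ]
sep 124.15368868669914 -13.667192330333245
sep sh 124.16512285131803 -14.498093195112732
hole in tool-yaw frame [61.63773008 -0.09358838]
lug [84.60615711 -0.53763508]
lug [44.47643779 -0.54222005]
lug [84.67106082 12.979645  ]
lug [ 84.68082007 -14.05866244]
tab [21.25074809  0.72006755]
tab [-21.97964331   0.42409611]
```

Pin separation comes out at 124.2 mm against the nominal 124, and the far hole at x = 61.6 mm in the tool frame. I'll move over the pins.

```bash
python3 -m crank '[[[0,0,0,-0.5,-2,0,1],[0,0,0,-1.2,-4.5,0,1],[0,0,0,-1.8,-6.7,0,1],[0,0,0,-1.8,-6.7,-1,1],[0,0,0,-1.8,-6.7,-2.5,1],[0,0,0,-1.8,-6.7,-3.8,1],[0,0,0,-1.8,-6.7,-3.8,1],[0,0,0,-1.8,-6.7,-3.8,1]]]' 35
python3 - <<'E'
from h import *
s=bot.read_state(); print(s['tcp_pos'],s['eef_rot'],s['contact_force'],s['moment'])
im,c=snap('wrist','wrist13'); np.save('c13.npy',c)
cv2.imwrite('pics/w13c.png',cv2.resize(im[100:300,200:400,::-1],None,fx=3,fy=3,interpolation=cv2.INTER_CUBIC))
im,c=snap('side','side13')
cv2.imwrite('pics/s13c.png',cv2.resize(im[130:240,210:330,::-1],None,fx=5,fy=5,interpolation=cv2.INTER_CUBIC))
E
```

```text
time_s: 14.85
tcp_pos: [506.4, -107.8, 221.6]
eef_rot: [-180.0, -0.0, -14.5]
contact_force: [0.2, -0.2, -2.2]
finger_gap: 7.2
[ 506.42572719 -107.77976167  221.63137044] [-1.79997715e+02 -4.14960477e-03 -1.44688935e+01] [ 0.17138064 -0.21407608 -2.20757438] [ 0.07437021 -0.05313275  0.00272483]
```

View pics/w13c.png

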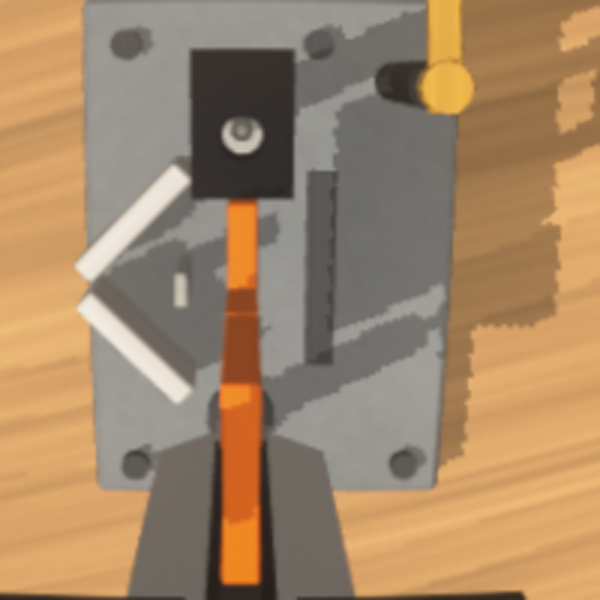

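View pics/s13c.png

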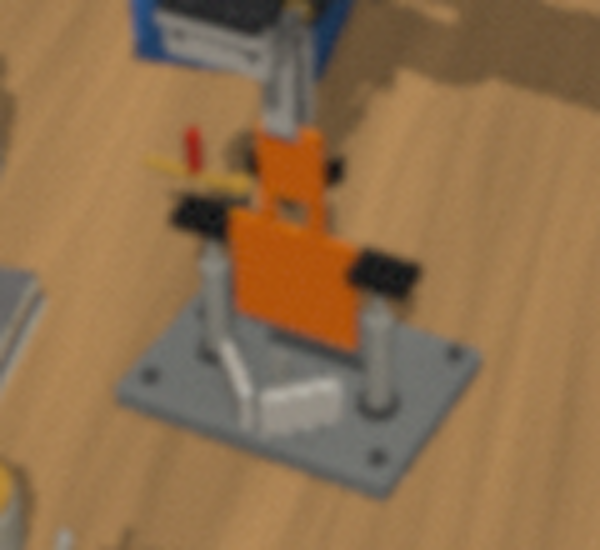

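Run:
```python
from h import *
c=np.load('c13.npy',allow_pickle=True).item()
im=cv2.imread('pics/wrist13.png'); cv2.imwrite('pics/w13z.png',cv2.resize(im[128:158,265:297],None,fx=18,fy=18,interpolation=cv2.INTER_CUBIC))
P=lambda u,v:(200+(u+.5)/3-.5,100+(v+.5)/3-.5)
h=onz(c,*P(242.5,134.5),143.6,True); print('hole',h)
for z in (124,118,100): print(z,(np.array(proj(c,[h[0],h[1],z],True))-[265,128]+.5)*18)
print((np.array(proj(c,h,True))-[265,128]+.5)*18)
a=np.radians(-14.47);print([506.43+61.5*np.cos(a),-107.78+61.5*np.sin(a)])
```

```text
hole [ 566.34512651 -123.39096     143.6       ]
124 [287.41496627 278.45368621]
118 [287.25167473 270.76977023]
100 [286.79995876 249.52422784]
[288. 306.]
[np.float64(565.9791342889316), np.float64(-123.14719250347271)]
```

View pics/w13z.png

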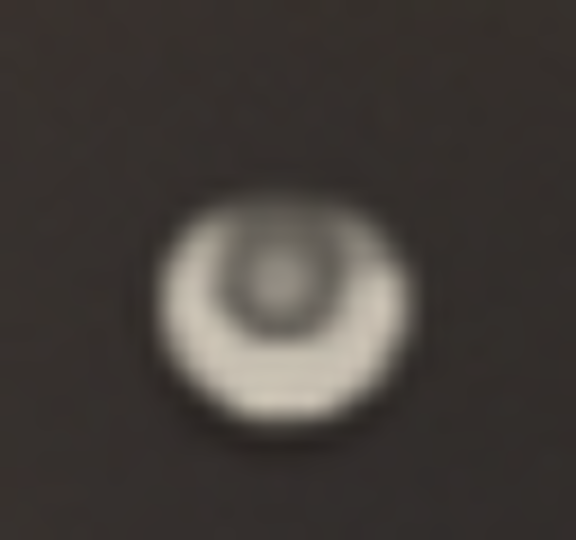

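The pin shows within 0.4 px of the aligned position in the far hole, so I'll lower in stages.

```bash
python3 -m crank '[[[0,0,0,0,0.03,-0.6,1],[0,0,0,0,0.03,-1.2,1],[0,0,0,0,0.03,-1.8,1],[0,0,0,0,0.03,-2.3,1],[0,0,0,0,0.03,-2.3,1]]]' 35
python3 - <<'E'
from h import *
s=bot.read_state(); print(s['tcp_pos'],s['contact_force'],s['moment'])
im,c=snap('wrist','wrist14'); np.save('c14.npy',c)
cv2.imwrite('pics/w14c.png',cv2.resize(im[100:300,200:400,::-1],None,fx=3,fy=3,interpolation=cv2.INTER_CUBIC))
im,c=snap('side','side14')
cv2.imwrite('pics/s14c.png',cv2.resize(im[130:240,210:330,::-1],None,fx=5,fy=5,interpolation=cv2.INTER_CUBIC))
E
```

```text
time_s: 15.58
tcp_pos: [505.9, -107.8, 197.8]
eef_rot: [-180.0, 0.1, -14.5]
contact_force: [0.2, 0.1, -2.8]
finger_gap: 6.8
[ 505.8908677  -107.79907063  197.84498833] [ 0.18479664  0.12911709 -2.83378305] [0.04780459 0.0137869  0.0161725 ]
```

View pics/w14c.png

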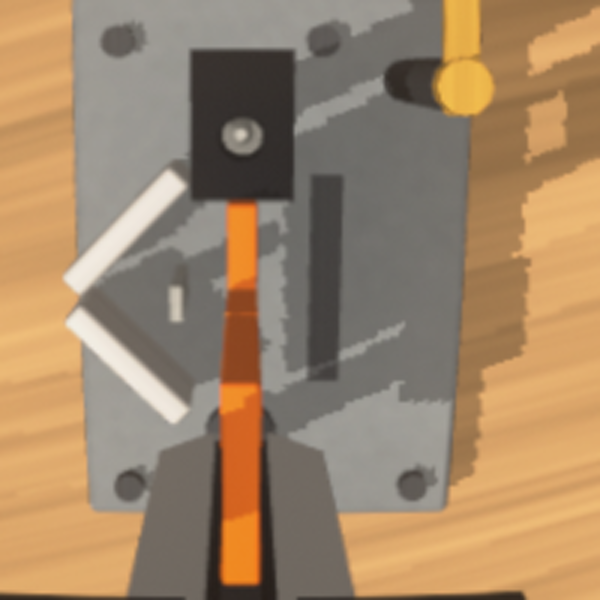

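View pics/s14c.png

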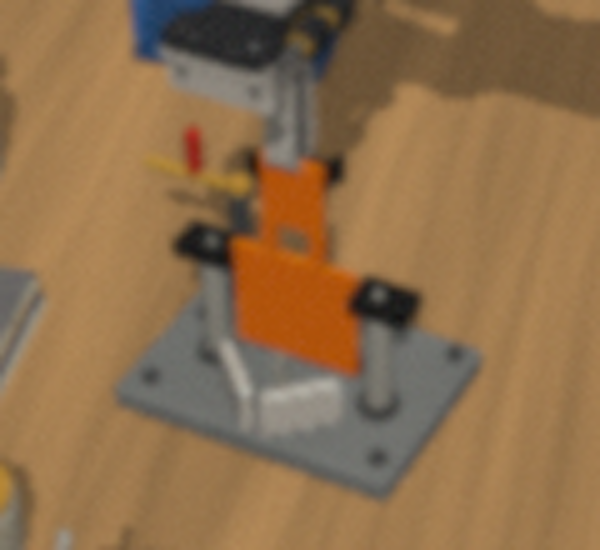

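Both pins now show through their lug holes, in the side crop at (208,242) and (380,296), with no contact force. I'll lower onto the shoulders.

```bash
python3 -m crank '[[[0,0,0,0,0,-0.3,1],[0,0,0,0,0,-0.6,1],[0,0,0,0,0,-0.75,1],[0,0,0,0,0,-0.75,1],[0,0,0,0,0,-0.75,1]]]' 35
python3 -c "
from h import *
s=bot.read_state(); print(s['tcp_pos'],s['contact_force'],s['moment'])"
```

```text
time_s: 16.3
tcp_pos: [506.3, -107.9, 191.1]
eef_rot: [180.0, -0.0, -14.5]
contact_force: [0.2, -0.5, -2.8]
finger_gap: 7.2
[ 506.31568526 -107.88082585  191.12015205] [ 0.22873864 -0.5132503  -2.80240363] [ 0.05018163  0.00373151 -0.0004961 ]
```

```bash
python3 -m crank '[[[0,0,0,0,0,-0.1,1],[0,0,0,0,0,-0.15,1],[0,0,0,0,0,-0.15,1]]]' 35;  python3 -m crank '[[[0,0,0,0,0,-0.1,1],[0,0,0,0,0,-0.15,1],[0,0,0,0,0,-0.15,1]]]' 35
```

```text
time_s: 16.68
tcp_pos: [506.4, -108.0, 190.9]
eef_rot: [180.0, -0.1, -14.5]
contact_force: [-3.2, 0.5, 6.1]
finger_gap: 7.3
time_s: 17.05
tcp_pos: [506.4, -108.1, 190.8]
eef_rot: [180.0, -0.1, -14.5]
contact_force: [-3.6, 0.5, 10.3]
finger_gap: 7.1
```

Run:
```python
from h import *
s=bot.read_state(); print(s['tcp_pos'],s['contact_force'],s['moment'])
im,c=snap('wrist','wrist15'); np.save('c15.npy',c)
cv2.imwrite('pics/w15c.png',cv2.resize(im[100:300,200:400,::-1],None,fx=3,fy=3,interpolation=cv2.INTER_CUBIC))
im,c=snap('side','side15')
cv2.imwrite('pics/s15c.png',cv2.resize(im[150:230,230:310,::-1],None,fx=7,fy=7,interpolation=cv2.INTER_CUBIC))
```

```text
[ 506.37032725 -108.07317591  190.82411833] [-3.57200752  0.51037955 10.28934373] [ 0.19783695  0.93482798 -0.04394078]
```

View pics/w15c.png

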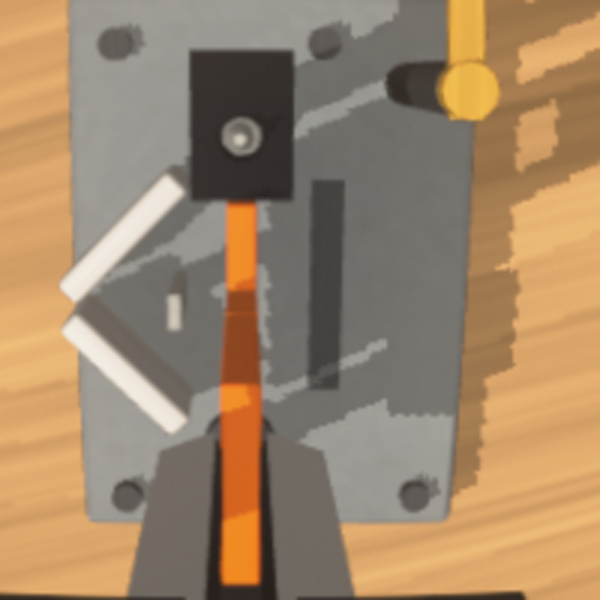

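View pics/s15c.png

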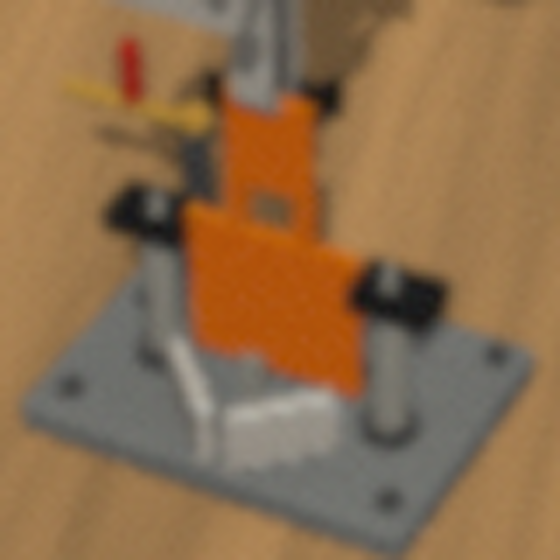

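Run:
```python
from h import *
c=get_calibration('side')
Q=lambda p:(np.array(proj(c,p))-[230,150]+.5)*7
for n,p in [('near',(446.5,-92.2)),('far',(566.4,-122.6))]:
    for z in (124,112,106,100): print(n,z,Q([*p,z]))
a=np.radians(-14.4);ex=np.array([np.cos(a),np.sin(a)]);ey=np.array([-np.sin(a),np.cos(a)]);m=np.array([506.4,-107.3])
for x in(-86,86):
  for y in (14,):
    for z in (0,12): print('lug corner',x,y,z,Q([*(m+x*ex+y*ey),100+z]))
for x in(-45,45): print('panel bottom',x,Q([*(m+x*ex+4*ey),35]),'panel top',Q([*(m+x*ex+4*ey),120]))
im=cv2.imread('pics/side15.png');cv2.imwrite('pics/s15z.png',cv2.resize(im[165:205,240:300],None,fx=13,fy=13,interpolation=cv2.INTER_LANCZOS4))
```

```text
near 124 [388.42589454 261.75192303]
near 112 [388.45876075 281.75274666]
near 106 [388.47505852 291.67080413]
near 100 [388.49126706 301.5345599 ]
far 124 [154.58514459 186.74990221]
far 112 [155.8670184  206.57099501]
far 106 [156.50282995 216.40229015]
far 100 [157.13526093 226.18131294]
lug corner -86 14 0 [421.5663971  335.08529026]
lug corner -86 14 12 [421.71784013 315.24384022]
lug corner 86 14 0 [ 98.88718099 228.27736292]
lug corner 86 14 12 [ 97.30696126 208.67054958]
panel bottom -45 [353.36125279 399.73373859] panel top [351.7586757  263.23491192]
panel bottom 45 [189.80796376 343.79575529] panel top [181.98925313 208.08573305]
```

View pics/s15z.png

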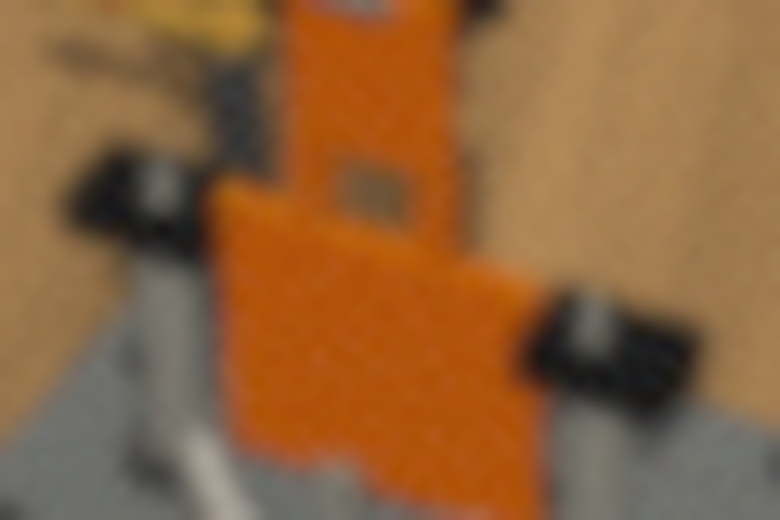

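Contact came at TCP z 190.9, which matches a seated guard: grip offset 90.7 mm and shoulders at 100 mm. Both pins protrude equally. I'll release and look.

```bash
python3 -m crank '[[[0,0,0,0,0,0,0.8],[0,0,0,0,0,0,0.6],[0,0,0,0,0,0,0.6],[0,0,0,0,0,3,0.6],[0,0,0,0,0,6,0.6],[0,0,0,0,0,8,0.6],[0,0,0,0,0,8,0.6]]]' 35
python3 - <<'E'
from h import *
s=bot.read_state(); print(s['tcp_pos'],s['contact_force'],s['moment'])
im,c=snap('wrist','wrist16'); np.save('c16.npy',c)
cv2.imwrite('pics/w16c.png',cv2.resize(im[100:300,200:400,::-1],None,fx=3,fy=3,interpolation=cv2.INTER_CUBIC))
im,c=snap('side','side16')
cv2.imwrite('pics/s16c.png',cv2.resize(im[150:230,230:310,::-1],None,fx=7,fy=7,interpolation=cv2.INTER_CUBIC))
E
```

```text
time_s: 18.02
tcp_pos: [507.2, -108.2, 269.6]
eef_rot: [180.0, -0.2, -14.5]
contact_force: [-0.4, -0.1, -0.3]
finger_gap: 18.8
[ 507.15730932 -108.150095    269.64244922] [-0.41912194 -0.10367887 -0.2555134 ] [ 0.03436617 -0.01291005  0.03813869]
```

View pics/w16c.png

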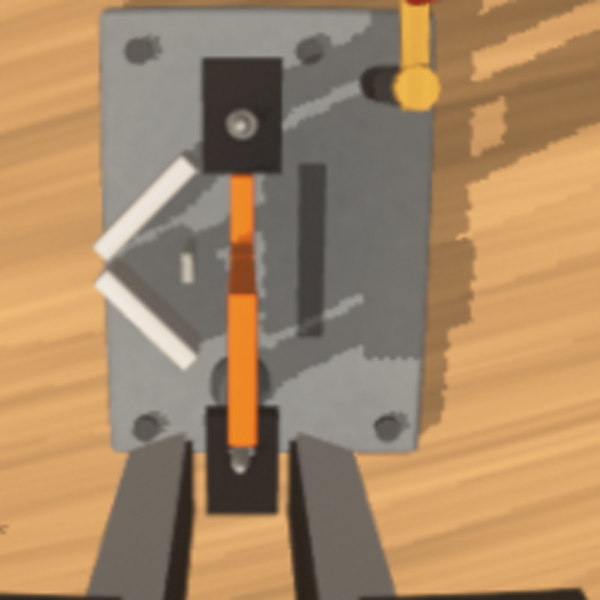

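View pics/s16c.png

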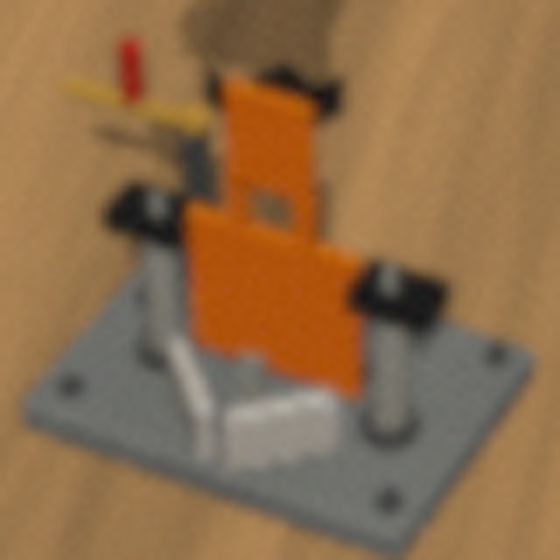

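Run:
```python
from h import *
c=np.load('c16.npy',allow_pickle=True).item()
P=lambda u,v:(200+(u+.5)/3-.5,100+(v+.5)/3-.5)
for z in (109,112,115,118):
    f=lambda p:onz(c,*P(*p),z,True)[:2]
    o,n=f((242,58)),f((242,514)); 
    l,r=f((203,58)),f((281,58)); nl,nr=f((207,514)),f((277,514))
    print(z,'outer span',np.linalg.norm(o-n).round(1),'lug widths',np.linalg.norm(l-r).round(1),np.linalg.norm(nl-nr).round(1),'far len',np.linalg.norm(f((242,58))-f((242,173))).round(1))
for z in (197,200,203):
    f=lambda p:onz(c,*P(*p),z,True)[:2]; print(z,'tab',np.linalg.norm(f((242,294))-f((243,446))).round(1))
```

```text
109 outer span 172.7 lug widths 27.2 27.4 far len 40.7
112 outer span 171.1 lug widths 26.9 27.1 far len 40.4
115 outer span 169.6 lug widths 26.7 26.9 far len 40.0
118 outer span 168.1 lug widths 26.5 26.6 far len 39.7
197 tab 44.1
200 tab 43.5
203 tab 43.0
```

Sizes at the seated height agree: span 171–173 mm against 172, and both lugs equal in width. I'll give the tab a light press to make sure it is fully down.

```bash
python3 -m crank '[[[0,0,0,0.5,-0.1,0,1],[0,0,0,0.5,-0.1,-1,1],[0,0,0,0.5,-0.1,-2.5,1],[0,0,0,0.5,-0.1,-4,1],[0,0,0,0.5,-0.1,-4.7,1],[0,0,0,0.5,-0.1,-4.7,1]]]' 10
python3 -m crank '[[[0,0,0,0,0,-0.2,1],[0,0,0,0,0,-0.35,1],[0,0,0,0,0,-0.45,1],[0,0,0,0,0,-0.45,1]]]' 10
```

```text
time_s: 18.88
tcp_pos: [510.8, -108.7, 220.1]
eef_rot: [-180.0, 0.1, -14.5]
contact_force: [0.5, 0.3, 1.0]
finger_gap: 0.5
time_s: 19.38
tcp_pos: [511.3, -108.9, 216.7]
eef_rot: [180.0, -0.0, -14.5]
contact_force: [0.1, -0.1, -0.2]
finger_gap: 0.3
```

```bash
python3 -c "
from cell import bot; print(bot.tip_extent)"; python3 -m crank '[[[0,0,0,0,0,-0.1,1],[0,0,0,0,0,-0.2,1],[0,0,0,0,0,-0.2,1]]]' 10
python3 - <<'E'
from h import *
im,c=snap('wrist','wrist17'); np.save('c17.npy',c)
im,c=snap('side','side17')
cv2.imwrite('pics/s17c.png',cv2.resize(im[150:230,230:310,::-1],None,fx=7,fy=7,interpolation=cv2.INTER_CUBIC))
E
```

```text
19.0
time_s: 19.75
tcp_pos: [511.2, -108.9, 214.5]
eef_rot: [180.0, 0.0, -14.5]
contact_force: [1.2, 0.4, -0.9]
finger_gap: 0.3
```

View pics/wrist17.png

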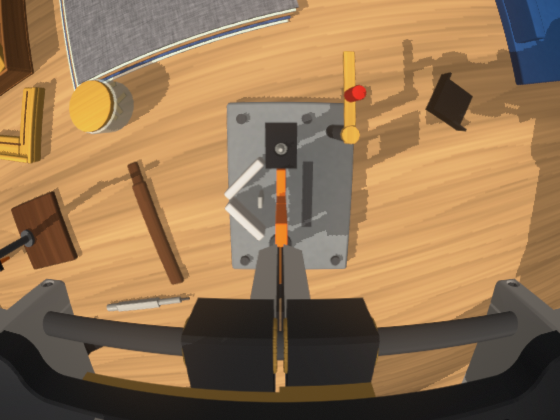

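View pics/s17c.png

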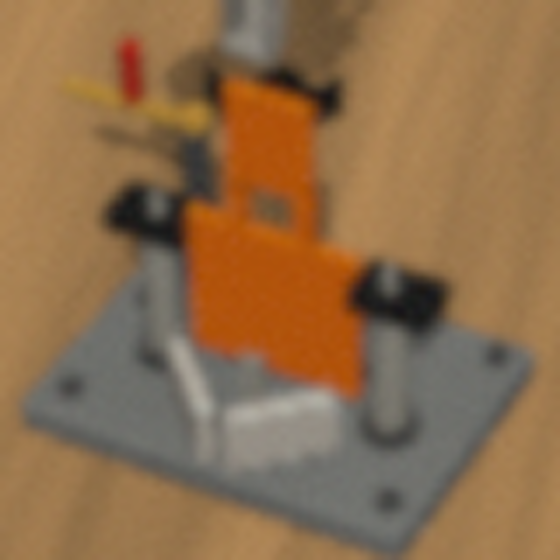

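Run:
```python
from h import *
c=get_calibration('side')
Q=lambda p:((np.array(proj(c,p))-[230,150]+.5)*7).round(0)
a=np.radians(-14.4);ex=np.array([np.cos(a),np.sin(a)]);ey=np.array([-np.sin(a),np.cos(a)]);m=np.array([506.4,-107.3])
for x in(-22,22):
    for y in (-4,4): print('tab top',x,y,Q([*(m+x*ex+y*ey),200]))
t=np.array([511.2,-108.9])
for x in (-8,8):
    for y in (-12.5,12.5): print('finger tip',x,y,Q([*(t+x*ex+y*ey),195.5]))
c=np.load('c17.npy',allow_pickle=True).item()
for x in (-8,8):
    for y in (-12.5,12.5): print('w finger tip',x,y,np.round(proj(c,[*(t+x*ex+y*ey),195.5],True)))
for x in(-22,22): print('w tab',np.round(proj(c,[*(m+x*ex),200],True)))
```

```text
tab top -22 -4 [313. 101.]
tab top -22 4 [304. 111.]
tab top 22 -4 [227.  75.]
tab top 22 4 [218.  84.]
finger tip -8 -12.5 [285.  87.]
finger tip -8 12.5 [258. 117.]
finger tip 8 -12.5 [254.  78.]
finger tip 8 12.5 [227. 107.]
w finger tip -8 -12.5 [299. 255.]
w finger tip -8 12.5 [262. 255.]
w finger tip 8 -12.5 [299. 233.]
w finger tip 8 12.5 [262. 233.]
w tab [280. 283.]
w tab [280. 222.]
```

Tab top corners in the side view match z = 200 within about 2 mm. The fingertips look higher than the stated 19 mm, so I'll step down gently until touch.

```bash
python3 -m crank '[[[0,0,0,0,0,-0.3,1],[0,0,0,0,0,-0.5,1],[0,0,0,0,0,-0.5,1]]]' 10;python3 -m crank '[[[0,0,0,0,0,-0.2,1],[0,0,0,0,0,-0.4,1],[0,0,0,0,0,-0.4,1]]]' 10
```

```text
time_s: 20.23
tcp_pos: [511.1, -108.8, 209.2]
eef_rot: [-180.0, 0.0, -14.5]
contact_force: [-0.2, -0.3, 0.8]
finger_gap: 0.3
time_s: 20.6
tcp_pos: [511.1, -108.9, 205.3]
eef_rot: [180.0, 0.0, -14.5]
contact_force: [-0.6, -0.3, -1.0]
finger_gap: 0.5
```

Run:
```python
from h import *
im,c=snap('side','side18')
cv2.imwrite('pics/s18c.png',cv2.resize(im[140:230,230:310,::-1],None,fx=6.5,fy=6.5,interpolation=cv2.INTER_CUBIC))
im,c=snap('wrist','wrist18')
cv2.imwrite('pics/w18c.png',cv2.resize(im[150:350,200:360,::-1],None,fx=3,fy=3,interpolation=cv2.INTER_CUBIC))
```

```text
(no output)
```

View pics/s18c.png

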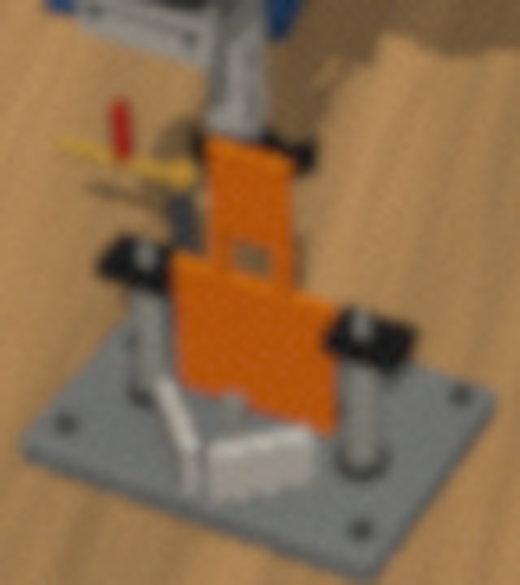

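View pics/w18c.png

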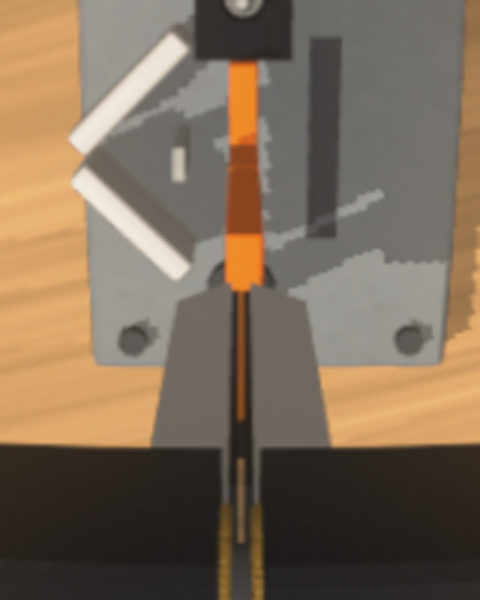

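```bash
python3 -m crank '[[[0,0,0,0,0,-0.2,1],[0,0,0,0,0,-0.3,1],[0,0,0,0,0,-0.3,1]]]' 10;python3 -m crank '[[[0,0,0,0,0,-0.1,1],[0,0,0,0,0,-0.2,1],[0,0,0,0,0,-0.2,1]]]' 10
```

```text
time_s: 21.08
tcp_pos: [511.2, -108.9, 202.4]
eef_rot: [180.0, 0.0, -14.5]
contact_force: [0.4, 0.1, -0.7]
finger_gap: 0.5
time_s: 21.45
tcp_pos: [511.2, -108.9, 200.5]
eef_rot: [180.0, 0.0, -14.5]
contact_force: [-0.1, -0.1, -0.5]
finger_gap: 0.3
```

```bash
python3 -m crank '[[[0,0,0,0,0,-0.1,1],[0,0,0,0,0,-0.2,1],[0,0,0,0,0,-0.2,1]]]' 10
python3 - <<'E'
from h import *
im,c=snap('side','side19')
cv2.imwrite('pics/s19c.png',cv2.resize(im[140:230,230:310,::-1],None,fx=6.5,fy=6.5,interpolation=cv2.INTER_CUBIC))
E
```

```text
time_s: 21.82
tcp_pos: [511.2, -108.9, 198.5]
eef_rot: [180.0, 0.0, -14.5]
contact_force: [-0.5, 0.1, -1.1]
finger_gap: 0.5
```

View pics/s19c.png

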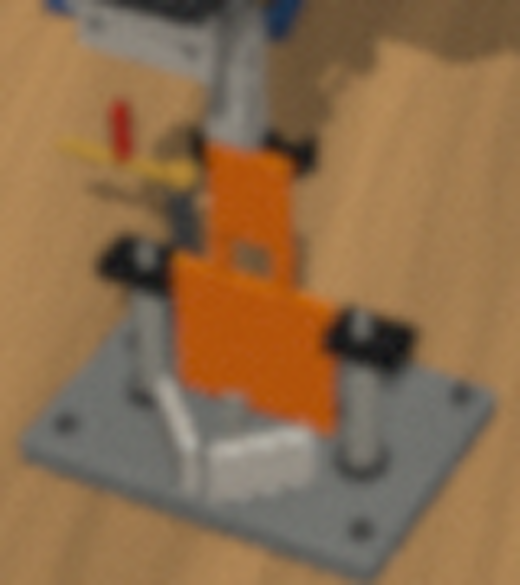

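Run:
```python
from h import *
im,c=snap('wrist','wrist19')
cv2.imwrite('pics/w19c.png',cv2.resize(im[150:350,200:360,::-1],None,fx=3,fy=3,interpolation=cv2.INTER_CUBIC))
s=bot.read_state();print(s['tcp_pos'],s['q'])
a=np.radians(-14.5);ex=np.array([np.cos(a),np.sin(a),0])
P=lambda u,v:(200+(u+.5)/3-.5,150+(v+.5)/3-.5)
for xo in (-8,0,8):
  for v in (280,290,300):
    o,d=ray(c,*P(240,v),True); t=((s['tcp_pos']+xo*ex-o)@ex)/(d@ex); print(xo,v,(o+t*d-s['tcp_pos'])[2].round(1))
```

```text
[ 511.2470099  -108.89143377  198.61162864] [-1.82367592e+01  1.53134781e+00  8.23882863e+01 -4.88097073e-03
  9.60818150e+01  8.62743511e+01]
-8 280 -42.0
-8 290 -35.3
-8 300 -29.0
0 280 -21.4
0 290 -15.3
0 300 -9.6
8 280 -0.8
8 290 4.6
8 300 9.8
```

View pics/w19c.png

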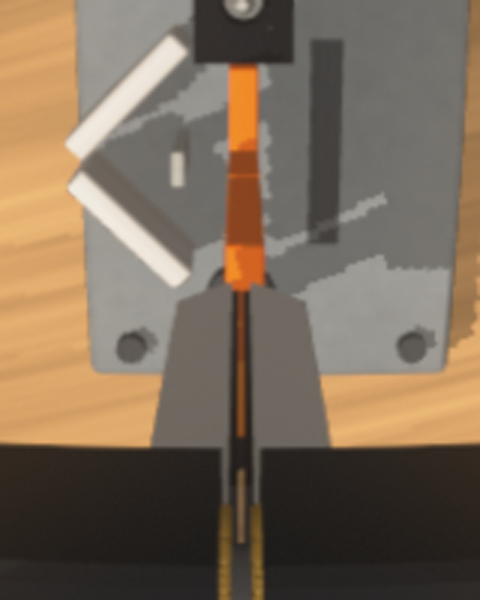

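```bash
python3 -m crank '[[[0,0,0,0,0,-0.1,1],[0,0,0,0,0,-0.2,1],[0,0,0,0,0,-0.2,1]]]' 10;python3 -m crank '[[[0,0,0,0,0,-0.1,1],[0,0,0,0,0,-0.2,1],[0,0,0,0,0,-0.2,1]]]' 10
```

```text
time_s: 22.3
tcp_pos: [511.2, -108.9, 196.5]
eef_rot: [180.0, 0.0, -14.5]
contact_force: [0.1, -0.7, -0.2]
finger_gap: 0.3
time_s: 22.68
tcp_pos: [511.3, -109.0, 195.3]
eef_rot: [180.0, -0.0, -14.5]
contact_force: [-1.4, 0.1, 3.3]
finger_gap: 0.4
```

```bash
python3 -m crank '[[[0,0,0,0,0,-0.1,1],[0,0,0,0,0,-0.2,1],[0,0,0,0,0,-0.2,1]]]' 10; python3 -c "
from h import *
s=bot.read_state(); print(s['tcp_pos'],s['contact_force'],s['moment'])"
```

```text
time_s: 23.05
tcp_pos: [511.4, -109.0, 195.2]
eef_rot: [180.0, -0.1, -14.5]
contact_force: [-3.6, 1.0, 9.4]
finger_gap: 0.2
[ 511.39927693 -108.98195052  195.21400517] [-3.61725504  1.03147109  9.38441437] [ 0.19566365  0.67294721 -0.05310624]
```

The tab took 10 N without moving, so the guard is fully down. Next I'll rise and go to the knob.

```bash
python3 -m crank '[[[0,0,0,0,0,1.5,1],[0,0,0,0,0,4.5,0.6],[0,0,-1,3,-2.8,5.5,0.2],[0,0,-1.3,6,-5.6,5.5,0.2],[0,0,-1.3,8.7,-8.4,5.5,0.2],[0,0,-1.3,8.7,-8.4,5.5,0.2],[0,0,-1.3,8.7,-8.4,5.5,0.2]]]' 8
python3 - <<'E'
from h import *
s=bot.read_state(); print(s['tcp_pos'],s['eef_rot'],s['contact_force'])
im,c=snap('wrist','wrist20'); np.save('c20.npy',c)
hsv=cv2.cvtColor(im,cv2.COLOR_RGB2HSV)
m=((hsv[...,0]<6)|(hsv[...,0]>174))&(hsv[...,1]>170)&(hsv[...,2]>80)
ys,xs=np.nonzero(m); print('red',len(xs),xs.mean(),ys.mean(),xs.min(),xs.max(),ys.min(),ys.max())
E
```

```text
time_s: 23.92
tcp_pos: [598.0, -192.6, 247.3]
eef_rot: [-180.0, 0.1, -15.8]
contact_force: [-0.0, -0.6, 0.6]
finger_gap: 37.4
[ 598.04025413 -192.59838759  247.30408175] [-1.79979411e+02  6.25535922e-02 -1.58089915e+01] [-0.03726924 -0.62520646  0.56033144]
red 186 280.31720430107526 209.81720430107526 275 286 201 218
```

View pics/wrist20.png

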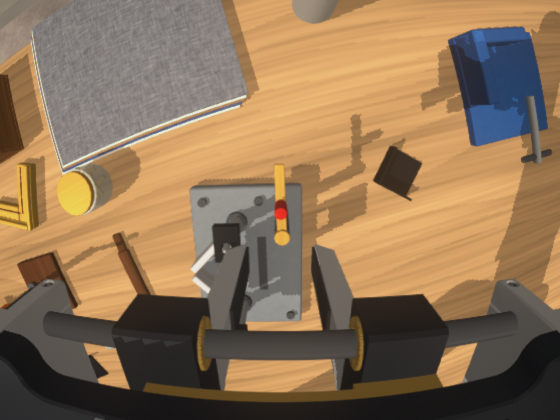

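Run:
```python
from h import *
c=np.load('c20.npy',allow_pickle=True).item()
for p in [(280.3,213.5),(280.3,215)]: print('knob top',onz(c,*p,154,True))
print('pivot',onz(c,282,238,120,True),'end',onz(c,279.5,166,120,True))
print('proj tcp pt', proj(c,[598.5,-193.2,154],True))
```

```text
knob top [ 598.02610715 -192.50862175  154.        ]
knob top [ 596.69363907 -192.13123027  154.        ]
pivot [ 563.10886396 -184.43478537  120.        ] end [ 634.49863438 -202.05767641  120.        ]
proj tcp pt (np.float64(280.9055316685591), np.float64(212.80063132287933))
```

```bash
python3 -m crank '[[[0,0,0,0,0,-3,0.3],[0,0,0,0,0,-7,0.4],[0,0,0,0,0,-9.8,0.4],[0,0,0,0,0,-10.5,0.4],[0,0,0,0,0,-10.5,0.4]]]' 8
python3 -m crank '[[[0,0,0,0,0,0,1],[0,0,0,0,0,0,1],[0,0,0,0,0,0,1],[0,0,0,0,0,0,1]]]' 8
python3 - <<'E'
import numpy as np
a0=np.radians(-13.8)
for d in range(0,97,8):
    a=a0+np.radians(d); print(d,(3.4*np.array([np.cos(a)-np.cos(a0),np.sin(a)-np.sin(a0)])).round(2))
E
```

```text
time_s: 24.6
tcp_pos: [598.2, -192.5, 143.6]
eef_rot: [180.0, -0.1, -15.8]
contact_force: [0.8, 0.3, 0.7]
finger_gap: 28.3
time_s: 25.1
tcp_pos: [599.0, -193.2, 144.3]
eef_rot: [180.0, -0.2, -15.8]
contact_force: [-0.2, 0.2, 4.7]
finger_gap: 11.2
0 [0. 0.]
8 [0.08 0.47]
16 [0.1  0.94]
24 [0.04 1.41]
32 [-0.07  1.87]
40 [-0.25  2.31]
48 [-0.49  2.72]
56 [-0.78  3.09]
64 [-1.13  3.42]
72 [-1.51  3.7 ]
80 [-1.93  3.92]
88 [-2.38  4.08]
96 [-2.84  4.18]
```

```bash
python3 -m crank '[[[0,0,4,0.05,0.23,0,1],[0,0,12,0.1,0.7,0,1],[0,0,20,0.07,1.18,0,1],[0,0,28,-0.02,1.64,0,1],[0,0,36,-0.16,2.09,0,1],[0,0,44,-0.37,2.52,0,1],[0,0,48,-0.49,2.72,0,1],[0,0,48,-0.49,2.72,0,1]]]' 8
python3 -m crank '[[[0,0,8,-0.29,0.37,0,1],[0,0,16,-0.64,0.7,0,1],[0,0,24,-1.02,0.98,0,1],[0,0,32,-1.44,1.2,0,1],[0,0,36,-1.66,1.28,0,1],[0,0,36,-1.66,1.28,0,1]]]' 8
python3 - <<'E'
from h import *
s=bot.read_state(); print(s['tcp_pos'],s['eef_rot'],s['contact_force'],s['moment'])
im,c=snap('wrist','wrist21'); np.save('c21.npy',c)
E
```

```text
time_s: 26.1
tcp_pos: [594.1, -165.5, 144.3]
eef_rot: [179.9, -0.1, 32.2]
contact_force: [0.1, 0.6, 5.5]
finger_gap: 11.5
time_s: 26.85
tcp_pos: [577.4, -152.1, 144.3]
eef_rot: [179.9, -0.1, 68.2]
contact_force: [-0.5, 2.8, 6.9]
finger_gap: 11.0
[ 577.36697954 -152.0734125   144.2796192 ] [ 1.79880728e+02 -1.05857707e-01  6.82418815e+01] [-0.49658697  2.75957413  6.89836788] [ 0.4316244   0.08248551 -0.05359547]
```

View pics/wrist21.png

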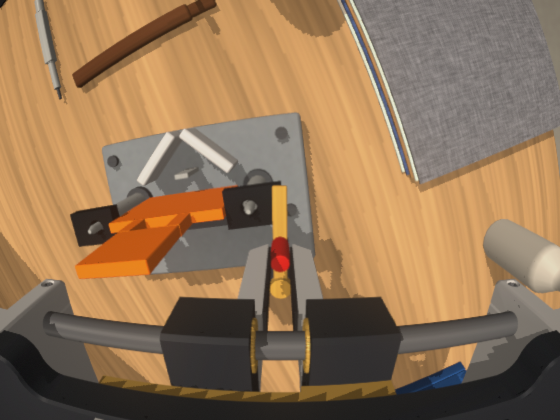

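```bash
python3 -m crank '[[[0,0,3,-0.17,0.06,0,1],[0,0,6,-0.34,0.1,0,1],[0,0,6,-0.34,0.1,0,1]]]' 8; python3 -m crank '[[[0,0,1,-0.1,0.03,0,1],[0,0,2,-0.2,0.05,0,1],[0,0,2,-0.2,0.05,0,1]]]' 8; python3 -c "
from h import *
s=bot.read_state(); print(s['contact_force'],s['moment'])"
```

```text
time_s: 27.28
tcp_pos: [574.0, -151.0, 144.3]
eef_rot: [179.9, -0.1, 74.2]
contact_force: [0.0, 2.5, 5.7]
finger_gap: 11.3
time_s: 27.65
tcp_pos: [573.3, -151.0, 144.3]
eef_rot: [179.7, -0.1, 76.2]
contact_force: [4.0, 2.4, 4.6]
finger_gap: 11.2
[3.96608211 2.42924472 4.59882451] [ 0.34395501 -0.86017628 -0.030906  ]
```

```bash
python3 -m crank '[[[0,0,0,-0.1,0.02,0,1],[0,0,0,-0.15,0.02,0,1],[0,0,0,-0.15,0.02,0,1]]]' 8
python3 - <<'E'
from h import *
im,c=snap('wrist','wrist22')
cv2.imwrite('pics/w22c.png',cv2.resize(im[90:320,60:340,::-1],None,fx=2.5,fy=2.5,interpolation=cv2.INTER_CUBIC))
E
```

```text
time_s: 28.02
tcp_pos: [573.2, -151.1, 144.3]
eef_rot: [179.5, -0.1, 76.2]
contact_force: [6.4, 1.1, 4.0]
finger_gap: 11.2
```

View pics/w22c.png

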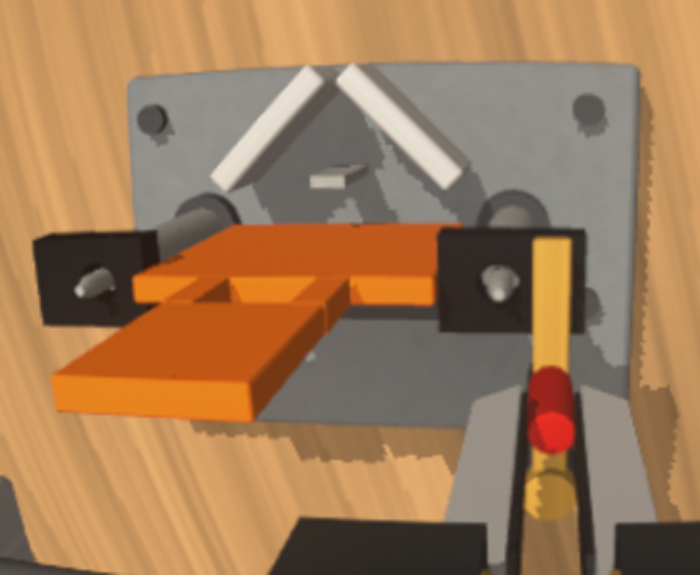

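The keeper has stopped against its stop with 6 N and no further movement. The bar lies over the lug. Now I'll let go and rise.

```bash
python3 -m crank '[[[0,0,0,0,0,0,0.8],[0,0,0,0,0,0,0.5],[0,0,0,0,0,0,0.4],[0,0,0,0,0,0,0.4],[0,0,0,0,0,4,0.4],[0,0,0,0,0,9,0.4],[0,0,0,0,0,12,0.4],[0,0,0,0,0,12,0.4]]]' 8
python3 - <<'E'
from h import *
s=bot.read_state(); print(s['tcp_pos'],s['contact_force'])
im,c=snap('wrist','wrist23'); np.save('c23.npy',c)
cv2.imwrite('pics/w23c.png',cv2.resize(im[70:300,60:340,::-1],None,fx=2.5,fy=2.5,interpolation=cv2.INTER_CUBIC))
E
```

```text
time_s: 29.08
tcp_pos: [570.7, -151.7, 265.3]
eef_rot: [179.7, 0.0, 76.2]
contact_force: [-0.3, 0.0, -0.5]
finger_gap: 28.2
[ 570.6629739  -151.73702507  265.34757685] [-0.314998    0.01960501 -0.53853651]
```

View pics/w23c.png

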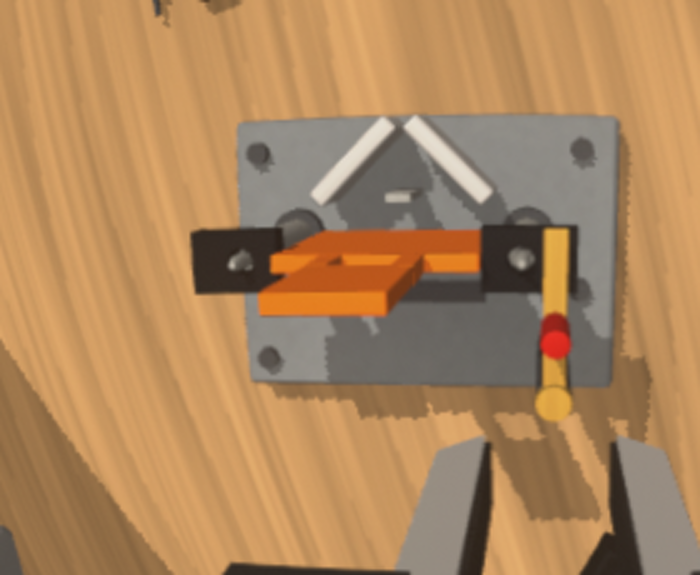

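```bash
python3 -m crank '[[[0,0,0,-1,-3,2,0.4],[0,0,0,-3,-8,4,0.4],[0,0,0,-6,-13,5,0.4],[0,0,0,-9,-18,5,0.4],[0,0,0,-10,-20,5,0.4],[0,0,0,-10,-20,5,0.4]]]'
python3 - <<'E'
from h import *
c=np.load('c23.npy',allow_pickle=True).item()
P=lambda u,v:(60+(u+.5)/2.5-.5,70+(v+.5)/2.5-.5)
f=lambda p,z:onz(c,*P(*p),z,True)[:2]
pv,kn,en=f((553.5,404),120),f((556,345),154),f((556.5,229),120)
fp,npn=f((521,260),124),f((233,264),124)
az=lambda d:np.degrees(np.arctan2(d[1],d[0])).round(1)
print(pv,kn,en,fp,npn,'bar az',az(en-pv),az(kn-pv),'pins az',az(fp-npn),np.linalg.norm(fp-npn),np.linalg.norm(en-pv))
s=bot.read_state();print(s['contact_force'],s['joint_vel'])
for n in ['side','top']:
    im,c=snap(n,n+'24')
    cv2.imwrite('pics/%s24c.png'%n,cv2.resize(im[145:235,225:345,::-1] if n=='side' else im[120:250,290:450,::-1],None,fx=5,fy=5,interpolation=cv2.INTER_CUBIC))
E
```

```text
time_s: 29.88
tcp_pos: [469.0, -351.6, 310.0]
eef_rot: [-179.8, -0.2, 76.1]
contact_force: [0.4, 0.2, -0.5]
finger_gap: 28.4
[ 564.21188963 -185.29217602] [ 573.25464613 -151.21817513] [ 583.25885093 -112.85190554] [ 566.41228081 -121.18303451] [447.2516156  -91.28299137] bar az 75.3 75.1 pins az -14.1 122.85469756132278 74.90246672363753
[ 0.36452051  0.20390672 -0.47274266] [ 2.8292892  -0.77169086 -0.4785663   0.97166759  0.4358791   0.53088865]
```

View pics/side24c.png

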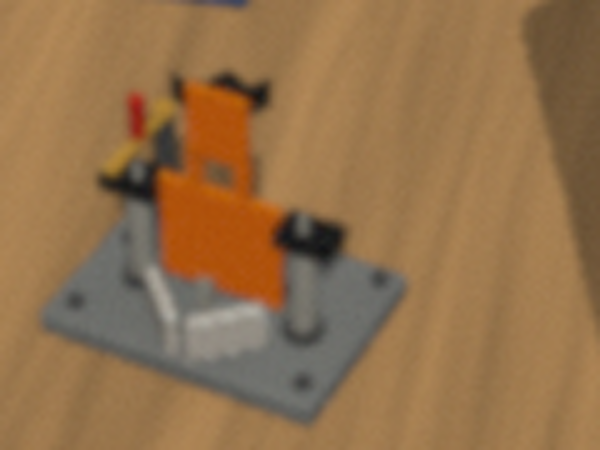

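View pics/top24.png

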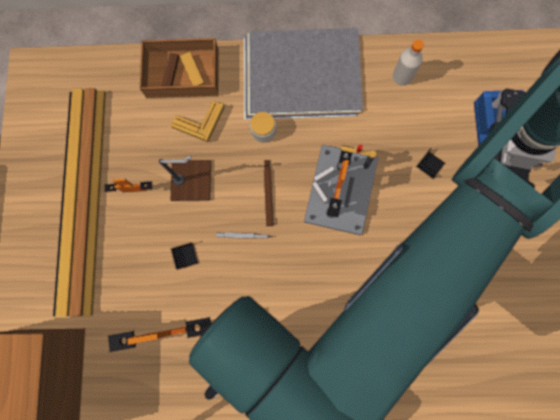

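The bar is at 75.2° and a closed keeper would be at 75.9°, so it is at its stop within measurement error. The guard sits seated and the other things are unmoved in the top view. I'll let the arm settle and hand in.

```bash
python3 -m crank '[[[0,0,0,0,0,0,0.4],[0,0,0,0,0,0,0.4],[0,0,0,0,0,0,0.4],[0,0,0,0,0,0,0.4]]]'; python3 -c "
from cell import bot
print(bot.hand_in())"
```

```text
time_s: 30.48
tcp_pos: [470.1, -350.9, 312.8]
eef_rot: [180.0, 0.0, 76.2]
contact_force: [1.0, 1.2, 0.5]
finger_gap: 28.0
the job is handed in; nothing more can be done
None
```

The orange guard is back on the mitre trimmer's two pins, the keeper is closed over the lug, and the job was handed in at about 30.5 s. I did it in the order asked: opened the keeper to about 89°, took the middle-sized guard off the barbed hook with the 33° tilt, and lowered it with both pins in their holes. Then I pressed it down, swung the keeper back to its stop and let go.

**Last checks:**
- **Guard:** both pins showed through the lug holes, the lug span fitted the seated height, and the tab did not move under about 10 N.
- **Keeper:** the bar measured 75.2° against about 75.9° for fully closed, and it held at 6 N against the stop.
- **Other things:** nothing else had visibly moved in the top view. The hand was clear, reading no more than about 1.6 N in free air.

**Checks that disagreed:**
- **Pin position:** the top camera put the midpoint between the pins about 3 mm away from the wrist camera's figure. I used the wrist figure, and the guard went on without catching.
- **Fingertip reach:** when I pressed the tab, contact came at tool height 195 mm, where the stated 19 mm fingertip reach gives about 219 mm. The real tips therefore stood higher, so the guard was probably held by less of its tab than planned; it did not slip.

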